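# Load the light-curing drawer

### The arm

A 6-joint arm with a two-finger parallel gripper is mounted at the origin on the work surface. World frame = base frame: x ahead of the robot, y to its left, z up, the work surface at z = 0. Lengths are in m, angles in rad, forces in N, time in s.
With the tool pointing down it reaches from about 0.35 to 0.975 m from the base axis. Payload 4.9 kg.
Tool frame: the origin (TCP) lies at the very end of the fingers, on their centre line; the grasp point (between the pads) lies 19 mm behind it; z points along the fingers, y is the line along which they close (so a half turn about z gives the same grasp; the last joint's range is limited). The gripper opens to 85 mm and grips with 20 to 120 N. Pads are 22 mm wide; open, the fingers measure 114 mm over their backs; the gripper's body (76 mm by 85 mm) begins 54 mm behind the grasp point. The pads swing forward as they close: fully open they stand 13 mm farther back than shut.
Start: joints at [-1.385, 0.053, 1.613, -0, 1.476, -0.119], TCP at [0.188, -0.596, 0.231] pointing down, gripper open.
Joint ranges: [-3.01, 3.01], [-1.01, 2.22], [0.06, 2.58], [-1.02, 4.17], [0.09, 2.62], [-3.14, 3.14]. Speed limits (rad/s): [2.57, 2.57, 3.14, 3.14, 3.14, 3.14].

### API

Orientations are given as a unit quaternion [w, x, y, z].
In Python, from plant import manip gives the robot as it stands.
- The arm moves only by the tool send_rows, never from a script. Its argument "increments" is a list of rows, each an object of numbers: "claw": the closure, from -1 (fully open) to 1 (shut); "dx", "dy", "dz": the shift along the tool's x, y, z in units of 0.5 m (1.0 is 0.5 m); "yaw": the turn about the tool's z in units of 1.5 rad (1.0 is 1.5 rad). A call has 1 to 20 rows; each row is the pose to reach, as a shift and turn from the pose commanded when the call began, along the tool's axes at that moment; what a row does not reach only later rows make up. A row lasts 1/8 s, in which the tool goes at most 62.5 mm and 10.7 degrees, less where a joint would pass 70% of its speed; a pose out of reach is approached as far as the arm can. A call with a number of a shift or a turn outside -1 to 1 is refused whole. A call with a gripper value outside its range is refused whole. The fingers move at their own pace and stop on an object; the grip force is fixed at half the most. Time passes only in rows, so rows that repeat a pose let the fingers close. It gives the time, the measured TCP pose, the force, the opening and the grip force at its end, in the units of the state.
- manip.state(): the state, without advancing time (a new reading comes with each control period).
- manip.grab_frame(name): name is "side" or "top" or "wrist"; returns the picture (384x512x3 uint8, red, green, blue); there is no depth.
- manip.camera_params(name): a dict with "camera_matrix" (3x3 intrinsics, pixels), "extrinsics" (4x4, takes a point from world to camera coordinates); the wrist camera has in their place "tool_from_camera" (4x4, takes a point from camera to tool coordinates, whose origin is the TCP and whose axes are the flange's). Camera axes: x right, y down, z forward; pixel columns grow to the right and rows downward; lengths in m; the calibration is good to about 2 mm. A picture is of the moment at which its call begins: read the wrist's pose just before it. camera_params takes no time and is no camera call.
- manip.job_done(): hands the job in; it is judged then, once.
The state is a dict: "time": time; "joint_pos": joint angles; "joint_vel": joint speeds; "joint_efforts": joint torques, N m; "tool_pos": TCP position; "tool_rot": TCP orientation; "contact_force": force on the tool from outside, world axes, zero at the start; "ft_torque": the same for the moment, N m; "gripper_width": opening from 0.0 (shut) to 1.0 (fully open); "grasp_force": force on a finger pad.
Only numpy, scipy, OpenCV 4.12 (cv2) and the standard library are available. Lean on these libraries where they do the work, as an engineer would, in place of code of your own. Each camera call takes 0.05 s, during which the arm holds its last target. There are 200 camera calls.

### The job

Cure this batch: pull the curing unit's drawer fully out, slide every coated panel up out of the drying rack and stand it fully down in a slot of the drawer, and set every resin vial upright to the bottom of a hole in the drawer's vial block. Then push the drawer gently fully shut and press the start button with the drawer shut. Keep the panels upright all the way, leave the short uncoated reference board in the rack, and leave the other things on the bench alone.

Things in the scene. Friction and masses are not known exactly. Their poses are not given: they have to be found in the camera images.
- panel1: Coated test panel: 8 mm plywood, 100 mm tall, 75 mm wide, 45 g, white with a bare wood margin along the top 30 mm. Stands on edge in the drying rack, lower edge 8 mm above the table, its upper 55 mm clear of the guides. Origin: middle of its lower edge; x across its thickness, y along its width, z up. All coated panels are alike; 2 or 3 are present (an absent one reads None).
- panel2: Coated test panel: 8 mm plywood, 100 mm tall, 75 mm wide, 45 g, white with a bare wood margin along the top 30 mm. Stands on edge in the drying rack, lower edge 8 mm above the table, its upper 55 mm clear of the guides. Origin: middle of its lower edge; x across its thickness, y along its width, z up. All coated panels are alike; 2 or 3 are present (an absent one reads None).
- panel3: Coated test panel: 8 mm plywood, 100 mm tall, 75 mm wide, 45 g, white with a bare wood margin along the top 30 mm. Stands on edge in the drying rack, lower edge 8 mm above the table, its upper 55 mm clear of the guides. Origin: middle of its lower edge; x across its thickness, y along its width, z up. All coated panels are alike; 2 or 3 are present (an absent one reads None).
- vial1: Squat straight-sided sample vial, 36 mm in diameter, 42 mm tall, honey-coloured resin in its lower half (low centre of mass) under a white screw cap of the same diameter, 45 g; stands upright on the bench between rack and curing unit. Origin: centre of its underside, z up. All vials are alike; 2 or 3 are present (an absent one reads None).
- vial2: Squat straight-sided sample vial, 36 mm in diameter, 42 mm tall, honey-coloured resin in its lower half (low centre of mass) under a white screw cap of the same diameter, 45 g; stands upright on the bench between rack and curing unit. Origin: centre of its underside, z up. All vials are alike; 2 or 3 are present (an absent one reads None).
- vial3: Squat straight-sided sample vial, 36 mm in diameter, 42 mm tall, honey-coloured resin in its lower half (low centre of mass) under a white screw cap of the same diameter, 45 g; stands upright on the bench between rack and curing unit. Origin: centre of its underside, z up. All vials are alike; 2 or 3 are present (an absent one reads None).
- reference_board: Uncoated plain wood reference board, shorter than the panels: 72 mm tall, 75 mm wide, 8 mm thick; stands in one of the drying rack's slots and stays there. Origin and axes as for the panels.
- drying_rack: Drying rack, fixed: steel foot plate 262 x 105 x 8 mm with two grey slotted guide rails 45 mm tall on it (tops 53 mm above the table). Four slots, 12 mm wide, at -90, -30, 30 and 90 mm along its x axis; each takes one panel, its thickness along the rack's x. Origin: centre of the foot plate's underside; z up.
- drawer_body (a joint): How far the drawer is out of the light-curing unit (fixed white housing, 300 mm wide, top 158 mm above the table), m: 0 shut, 0.20 fully out, along -x of handle; about 3 N of friction, stays where left. Grey front plate: 296 mm wide, 14 mm thick, top edge 140 mm above the table. Inside, floor 25 mm above the table: vial block (top 85 mm above the table), panel slots behind it.
- handle (a point): Middle of the drawer's horizontal steel bar handle, 11 mm thick and 130 mm long, parallel to the front (along this point's y axis), 120 mm above the table and 35 mm in front of the front plate; x points into the unit, z up. It moves with the drawer.
- start (a joint): Start button travel, m: 0 released, 0.006 fully pressed (about 5 N); springs back.
- start_top (a point): Centre of the top of the white round start button (28 mm in diameter) on the curing unit's top near the front; pressed straight down.
- slot1 (a point): Middle of the floor of drawer panel slot 1, where the middle of a panel's lower edge must stand. 12 mm wide along this point's y axis, 79 mm long along its x axis (x points into the unit, y across the drawer, z up); its guides rise 45 mm above this point. Slots are 60 mm apart along y. A panel fits either way round.
- slot2 (a point): Middle of the floor of drawer panel slot 2, where the middle of a panel's lower edge must stand. 12 mm wide along this point's y axis, 79 mm long along its x axis (x points into the unit, y across the drawer, z up); its guides rise 45 mm above this point. Slots are 60 mm apart along y. A panel fits either way round.
- slot3 (a point): Middle of the floor of drawer panel slot 3, where the middle of a panel's lower edge must stand. 12 mm wide along this point's y axis, 79 mm long along its x axis (x points into the unit, y across the drawer, z up); its guides rise 45 mm above this point. Slots are 60 mm apart along y. A panel fits either way round.
- hole1 (a point): Middle of the floor of hole 1 in the drawer's black vial block: round, 39.5 mm in diameter, 26 mm deep, mouth 26 mm above this point. Holes are 72 mm apart, in a row 85 mm nearer the drawer's front than the panel slots.
- hole2 (a point): Middle of the floor of hole 2 in the drawer's black vial block: round, 39.5 mm in diameter, 26 mm deep, mouth 26 mm above this point. Holes are 72 mm apart, in a row 85 mm nearer the drawer's front than the panel slots.
- hole3 (a point): Middle of the floor of hole 3 in the drawer's black vial block: round, 39.5 mm in diameter, 26 mm deep, mouth 26 mm above this point. Holes are 72 mm apart, in a row 85 mm nearer the drawer's front than the panel slots.
- mixing_cup: White plastic mixing cup 76 mm wide, 85 mm tall, with a stirring stick leaning out to 150 mm height; to be left alone. Origin: centre of its underside.
- hardener: White bottle of hardener, 64 mm in diameter, 160 mm tall; to be left alone. Origin: centre of its underside.
- pigment_jar: Small closed pigment jar, 52 mm in diameter, 55 mm tall; to be left alone. Origin: centre of its underside.
- tape: Roll of masking tape lying flat, 90 mm in diameter, 24 mm high; to be left alone. Origin: centre of its underside.
- filter_cartridge: Round magenta respirator filter lying flat, 90 mm in diameter, 30 mm high; to be left alone. Origin: centre of its underside.
- spatula: Spatula, 190 mm long, lying on the bench; to be left alone. Origin: about its middle.
Things that resemble listed ones, but are neither listed nor needed, are in the scene too. Leave any red look-alike of the vial2 alone.

How it is judged:
By the outcome, as a careful person would: the job done as asked, in the order asked, and still so for the second after the job is handed in, with the robot touching nothing.
Of panel1, panel2, panel3 only 2 to 3 are there at a start; the rules pass over those that are not, and their reading is None.
Of vial1, vial2, vial3 only 2 to 3 are there at a start; the rules pass over those that are not, and their reading is None.
At some moment in a run one of vial1, vial2, vial3 may be knocked a few centimetres aside while the robot is not near it.
It also fails if it takes over 210 s, if anything falls off the work surface, if the arm or the gripper's body presses on something with over 40 N, if the wrist force passes 120 N, or if a joint passes its speed limit or range.

## Working session

There is one attempt and no reset: what is moved stays moved. The work goes in short steps, Python scripts to look and compute and a tool call to move; the robot and the scene stay as the last step left them, time stands still between calls to the robot, and variables do not carry over. Pictures are saved under pics/ and viewed, at most 14 in all, crops included, and the job is handed in when it is done.

Besides the shell and the picture viewer there is one more tool, called after ">>>" by a JSON object that holds its "fn" and its "kwargs". send_rows: Moves the arm, as the interface text tells. Shifts and turns lie within -1 to 1; 1 stands for 0.5 m of shift or 1.5 rad of turn. Its arguments: {"type":"object","properties":{"increments":{"type":"array","items":{"type":"object","properties":{"claw":{"type":"number"},"dx":{"type":"number"},"dy":{"type":"number"},"dz":{"type":"number"},"yaw":{"type":"number"}}}}},"required":["increments"]}

```bash
mkdir -p pics; ls
cat > h.py <<'E'
import numpy as np, cv2
from scipy.spatial.transform import Rotation as R
from plant import manip
def cam(n):
    p=manip.camera_params(n); K=np.array(p["camera_matrix"])
    if n=="wrist":
        s=manip.state(); T=np.eye(4); q=s["tool_rot"]
        T[:3,:3]=R.from_quat([q[1],q[2],q[3],q[0]]).as_matrix(); T[:3,3]=s["tool_pos"]
        return K,T@np.array(p["tool_from_camera"])
    return K,np.linalg.inv(np.array(p["extrinsics"]))
def ray(c,uv):
    K,W=c; d=W[:3,:3]@np.linalg.solve(K,[uv[0],uv[1],1.]); return W[:3,3],d
def onz(c,uv,z):
    o,d=ray(c,uv); return o+d*(z-o[2])/d[2]
def two(c1,p1,c2,p2):
    o1,d1=ray(c1,p1);o2,d2=ray(c2,p2)
    s=np.linalg.lstsq(np.c_[d1,-d2],o2-o1,rcond=None)[0]
    a=o1+d1*s[0];b=o2+d2*s[1]; return (a+b)/2,np.linalg.norm(a-b)
def proj(c,P):
    K,W=c; q=K@(np.linalg.inv(W)@np.r_[P,1])[:3]; return q[:2]/q[2]
def shot(n,f=None):
    c=cam(n); im=manip.grab_frame(n)[:,:,::-1].copy()
    if f: cv2.imwrite("pics/"+f,im)
    return c,im
E
python3 - <<'E'
from h import *
for n in("top","side"):
    c,im=shot(n,n+"0.png"); print(n,c[1].round(3),c[0].round(0))
    cv2.imwrite("pics/%s0b.png"%n,cv2.resize(im,(800,600),interpolation=cv2.INTER_CUBIC))
print(manip.state()); print(manip.camera_params("wrist"))
E
```

```text
pics
top [[ 0.026 -0.996  0.08   0.472]
 [-0.999 -0.024  0.027  0.04 ]
 [-0.025 -0.08  -0.996  1.27 ]
 [ 0.     0.     0.     1.   ]] [[391.   0. 255.]
 [  0. 391. 193.]
 [  0.   0.   1.]]
side [[ 0.84  -0.381  0.387  0.21 ]
 [-0.543 -0.57   0.616 -0.497]
 [-0.014 -0.727 -0.686  0.74 ]
 [ 0.     0.     0.     1.   ]] [[356.   0. 259.]
 [  0. 356. 193.]
 [  0.   0.   1.]]
{'time': 0.1, 'joint_pos': array([-1.38500588e+00,  5.32991471e-02,  1.61414287e+00,  3.53174946e-05,
        1.47601865e+00, -1.18974923e-01]), 'joint_vel': array([ 0.00081661, -0.00067775, -0.0033798 , -0.00058853, -0.00310925,
        0.00123479]), 'joint_efforts': array([ 9.57712982e-04, -3.94904673e+01, -3.71361279e+01, -6.49579351e-05,
        3.91241920e-03, -1.02944307e-05]), 'tool_pos': array([ 0.18746367, -0.59563477,  0.23018907]), 'tool_rot': array([-9.34074187e-04,  9.88412033e-01,  1.51791900e-01, -1.36292014e-05]), 'contact_force': array([ 0.17297898, -0.19444508, -0.12232332]), 'ft_torque': array([ 0.05101295,  0.00271702, -0.00011543]), 'grasp_force': 0.0, 'gripper_width': 1.000802587065804}
{'camera_matrix': array([[268.54641859,   0.        , 257.19009308],
       [  0.        , 268.54641859, 193.50230626],
       [  0.        ,   0.        ,   1.        ]]), 'tool_from_camera': array([[ 7.80971719e-04, -9.58837092e-01, -2.83955666e-01,
         7.25413476e-02],
       [ 9.99999538e-01,  5.89509701e-04,  7.59722789e-04,
        -1.79077607e-04],
       [-5.61055771e-04, -2.83956128e-01,  9.58837110e-01,
        -1.42783613e-01],
       [ 0.00000000e+00,  0.00000000e+00,  0.00000000e+00,
         1.00000000e+00]])}
```

View pics/top0b.png

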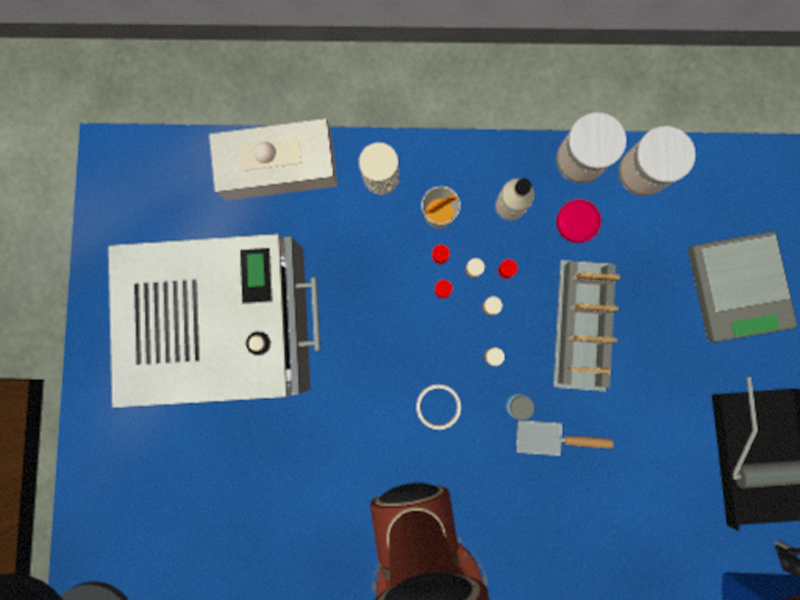

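View pics/side0b.png

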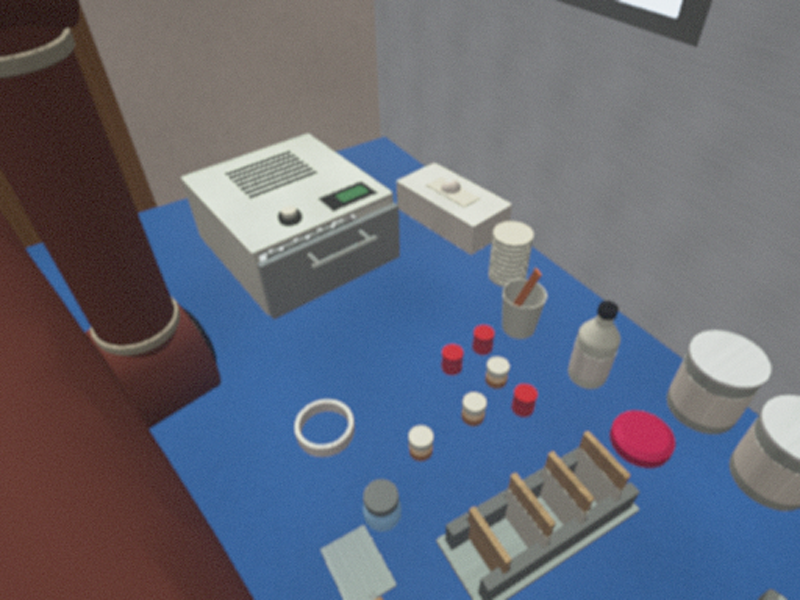

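Top view (800×600 px), candidates:
- **Vials:** white caps at (475,267), (493,305) and (495,356). Red look-alikes at (441,253), (443,288) and (508,268) are to be left alone. The pigment jar is at (520,407).
- **Boards:** four in the rack at y≈277, 308, 339 and 370, x≈590. The one at 370 looks dimmer and lower, so it is probably the reference.
- **Start button:** (258,343) on the curing unit. The box at (265,153) with a dome is a look-alike.
- **Handle:** bar at x≈316, y 278–348.

Next I measure these from both views and check the rack in a close crop.

Run:
```python
from h import *
t=cv2.imread("pics/top0.png"); s=cv2.imread("pics/side0.png")
ct,cs=cam("top"),cam("side")
a=cv2.resize(t[160:260,345:405],None,fx=6,fy=6,interpolation=cv2.INTER_CUBIC)
b=cv2.resize(s[265:385,275:415],None,fx=3.1,fy=5,interpolation=cv2.INTER_CUBIC)[:600]
cv2.imwrite("pics/crop1.png",np.hstack([a,b])[:, :800])
def blobs(im,lo,hi,amin=15,amax=400):
    m=cv2.inRange(cv2.cvtColor(im,cv2.COLOR_BGR2HSV),lo,hi)
    n,_,st,ce=cv2.connectedComponentsWithStats(m)
    return [(ce[i].round(1).tolist(),st[i].tolist()) for i in range(1,n) if amin<st[i][4]<amax]
for nm,im in(("t",t),("s",s)):
    print(nm,"white",blobs(im,(0,0,175),(60,80,255)))
    print(nm,"wood",blobs(im,(5,90,90),(25,255,255),8))
```

```text
Traceback (most recent call last):
ValueError: all the input array dimensions except for the concatenation axis must match exactly, but along dimension 0, the array at index 0 has size 600 and the array at index 1 has size 595
```

Run:
```python
from h import *
t=cv2.imread("pics/top0.png"); s=cv2.imread("pics/side0.png")
ct,cs=cam("top"),cam("side")
a=cv2.resize(t[160:260,345:405],(360,600),interpolation=cv2.INTER_CUBIC)
b=cv2.resize(s[265:384,275:415],(440,600),interpolation=cv2.INTER_CUBIC)
cv2.imwrite("pics/crop1.png",np.hstack([a,b]))
def blobs(im,lo,hi,amin=15,amax=400):
    m=cv2.inRange(cv2.cvtColor(im,cv2.COLOR_BGR2HSV),lo,hi)
    n,_,st,ce=cv2.connectedComponentsWithStats(m)
    return [(ce[i].round(1).tolist(),st[i].tolist()) for i in range(1,n) if amin<st[i][4]<amax]
for nm,im in(("t",t),("s",s)):
    print(nm,"white",blobs(im,(0,0,175),(60,80,255)))
    print(nm,"wood",blobs(im,(5,90,90),(25,255,255),8))
```

```text
t white [([326.3, 124.6], [322, 115, 11, 18, 117]), ([304.0, 170.7], [299, 166, 11, 11, 93]), ([315.1, 195.1], [310, 190, 11, 11, 96]), ([163.5, 219.3], [160, 215, 8, 9, 61]), ([316.4, 228.0], [311, 223, 12, 11, 103]), ([280.6, 259.8], [267, 247, 28, 28, 137])]
t wood [([281.7, 133.9], [272, 125, 21, 18, 268]), ([382.1, 176.5], [369, 175, 27, 5, 88]), ([381.0, 196.5], [368, 195, 27, 4, 82]), ([379.7, 216.4], [367, 215, 27, 4, 76]), ([377.3, 236.4], [363, 235, 27, 4, 63]), ([376.8, 282.5], [362, 280, 30, 7, 153]), ([248.7, 337.3], [238, 320, 39, 43, 384]), ([299.0, 360.5], [293, 350, 15, 21, 128]), ([244.4, 372.6], [242, 364, 8, 17, 68])]
s white [([328.1, 148.9], [316, 142, 26, 15, 313]), ([376.1, 210.6], [371, 205, 11, 13, 87]), ([318.4, 233.5], [312, 229, 14, 10, 110]), ([303.4, 256.9], [297, 251, 14, 12, 132]), ([500.5, 270.1], [488, 253, 24, 40, 397]), ([207.1, 271.8], [189, 257, 37, 30, 167]), ([268.9, 278.9], [262, 273, 15, 13, 157])]
s wood [([336.9, 184.6], [329, 173, 17, 23, 110]), ([3.6, 196.3], [0, 192, 9, 9, 28]), ([22.6, 208.0], [20, 205, 7, 7, 14]), ([0.7, 215.4], [0, 2
[... 231 characters left out ...]
[375, 278, 27, 31, 110]), ([52.9, 290.5], [51, 289, 5, 4, 10]), ([268.7, 291.6], [264, 290, 11, 4, 17]), ([367.0, 308.4], [352, 291, 27, 35, 107]), ([72.5, 307.9], [70, 305, 5, 7, 11]), ([331.0, 307.4], [329, 304, 6, 7, 18]), ([344.4, 325.1], [333, 312, 21, 27, 71]), ([81.7, 320.3], [79, 316, 7, 8, 18]), ([303.5, 328.0], [302, 326, 5, 5, 11]), ([89.6, 333.5], [86, 331, 7, 6, 13]), ([312.0, 340.2], [307, 332, 11, 17, 37]), ([88.0, 338.9], [87, 337, 4, 6, 9]), ([321.6, 354.6], [317, 349, 9, 12, 32]), ([98.0, 360.5], [95, 358, 7, 5, 10]), ([7.0, 372.5], [0, 361, 18, 23, 157]), ([106.2, 377.9], [103, 374, 6, 10, 23]), ([100.3, 381.2], [99, 378, 5, 6, 13]), ([111.8, 381.3], [110, 379, 5, 5, 14])]
```

View pics/crop1.png

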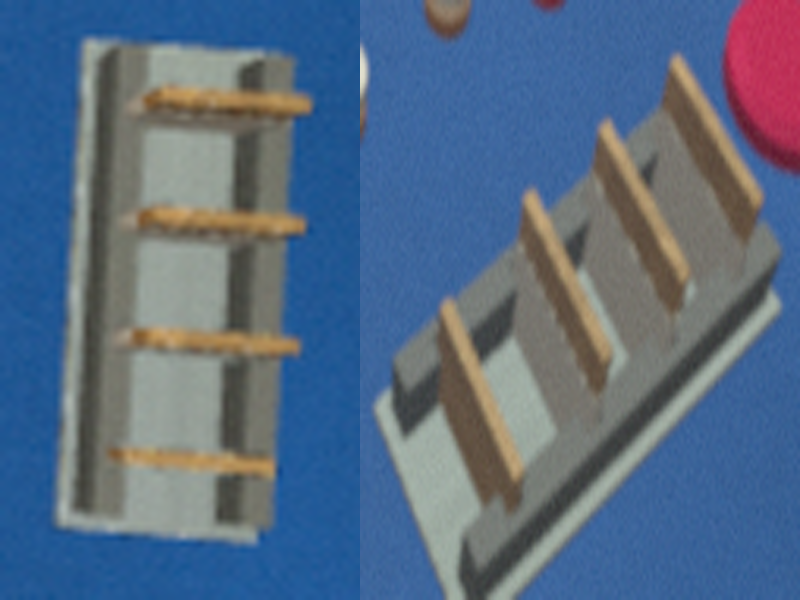

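Crop: the reference board is the near one (top-crop row 460), shorter and all wood. Panels A, B and C are at rows 100, 222 and 343.

Run:
```python
from h import *
ct,cs=cam("top"),cam("side")
T=lambda x,y:(345+x/6-.5,160+y/6-.5); S=lambda x,y:(275+(x-360)/3.143-.5,265+y/5.042-.5)
F=lambda x,y:(x*.64-.3,y*.64-.3)
pts={}
for n,a,b in[("A0",T(148,96),S(675,58)),("A1",T(310,103),S(760,195)),("B0",T(140,215),S(605,122)),("B1",T(304,224),S(687,275)),
 ("C0",T(133,335),S(528,193)),("C1",T(299,346),S(609,357)),("R0",T(110,455),S(447,303)),("R1",T(273,467),S(518,475)),
 ("v1",(304,170.7),(318.4,233.5)),("v2",(315.1,195.1),(303.4,256.9)),("v3",(316.4,228),(268.9,278.9)),
 ("h0",F(316,279),F(373,237)),("h1",F(316,348),F(314,262)),("btn",F(258,342),F(290,213)),
 ("frontR",F(311,390),F(266,262)),("hc0",F(279,235),F(391,192))]:
    P,e=two(ct,a,cs,b); print(n,P.round(4),round(e,4))
```

```text
A0 [ 0.6274 -0.2691  0.1049] 0.005
A1 [ 0.623  -0.3448  0.1122] 0.0002
B0 [ 0.5683 -0.2655  0.1045] 0.0055
B1 [ 0.5633 -0.3426  0.1095] 0.0002
C0 [ 0.5083 -0.262   0.1027] 0.0037
C1 [ 0.5032 -0.34    0.109 ] 0.0001
R0 [ 0.449  -0.2587  0.0724] 0.005
R1 [ 0.443  -0.3362  0.0803] 0.0006
v1 [ 0.6449 -0.0799  0.0423] 0.0012
v2 [ 0.5686 -0.116   0.0416] 0.0014
v3 [ 0.4657 -0.1213  0.0417] 0.001
h0 [0.6008 0.23   0.1279] 0.0054
h1 [0.4742 0.2231 0.1308] 0.002
btn [0.4815 0.3217 0.1739] 0.0006
frontR [0.396  0.2248 0.1656] 0.0035
hc0 [0.6788 0.2951 0.1617] 0.0014
```

```bash
cat >> h.py <<'E'
def go(P,h=None):
    "units of send_rows for world TCP P and tool-x heading h (deg)"
    s=manip.state(); q=s["tool_rot"]; M=R.from_quat([q[1],q[2],q[3],q[0]]).as_matrix()
    d=M.T@(np.array(P)-s["tool_pos"])/0.5
    h0=np.degrees(np.arctan2(M[1,0],M[0,0])); y=0 if h is None else np.radians((h0-h+180)%360-180)/1.5
    print("dx %.4f dy %.4f dz %.4f yaw %.4f"%(*d,y)," h0 %.2f"%h0,"t",round(s["time"],2),"pos",s["tool_pos"].round(4))
E
python3 -c "
from h import *
go((.537,.13,.30),3.1)"
```

```text
dx 1.1024 dy -1.1749 dz -0.1372 yaw 0.1671  h0 17.46 t 0.1 pos [ 0.1875 -0.5956  0.2302]
```

>>> {"fn": "send_rows", "kwargs": {"increments": [{"dz": -0.14,"claw": -1},{"dz": -0.14,"dx": 0.9,"dy": -0.95,"yaw": 0.167},{"dz": -0.14,"dx": 0.9,"dy": -0.95,"yaw": 0.167},{"dz": -0.14,"dx": 0.9,"dy": -0.95,"yaw": 0.167},{"dz": -0.14,"dx": 0.9,"dy": -0.95,"yaw": 0.167},{"dz": -0.14,"dx": 0.9,"dy": -0.95,"yaw": 0.167},{"dz": -0.14,"dx": 0.9,"dy": -0.95,"yaw": 0.167},{"dz": -0.14,"dx": 0.9,"dy": -0.95,"yaw": 0.167},{"dz": -0.14,"dx": 0.9,"dy": -0.95,"yaw": 0.167},{"dz": -0.14,"dx": 0.9,"dy": -0.95,"yaw": 0.167},{"dz": -0.14,"dx": 0.9,"dy": -0.95,"yaw": 0.167},{"dz": -0.14,"dx": 0.9,"dy": -0.95,"yaw": 0.167},{"dz": -0.14,"dx": 0.9,"dy": -0.95,"yaw": 0.167},{"dz": -0.14,"dx": 0.9,"dy": -0.95,"yaw": 0.167},{"dz": -0.14,"dx": 0.9,"dy": -0.95,"yaw": 0.167}]}}

```text
invalid input
```

```bash
python3 -c "
from h import *
go((.537,.13,.30),3.1)
c,im=shot('wrist','w1.png')
print(c[1].round(4).tolist())
go((.537,.2265,.20),3.1)"
```

```text
dx 1.1024 dy -1.1749 dz -0.1372 yaw 0.1671  h0 17.46 t 0.1 pos [ 0.1875 -0.5956  0.2302]
[[0.3008, -0.9144, -0.2709, 0.2567], [-0.9537, -0.2888, -0.0842, -0.574], [-0.0013, 0.2837, -0.9589, 0.373], [0.0, 0.0, 0.0, 1.0]]
dx 1.1603 dy -1.3587 dz 0.0631 yaw 0.1671  h0 17.46 t 0.15 pos [ 0.1875 -0.5957  0.2303]
```

View pics/w1.png

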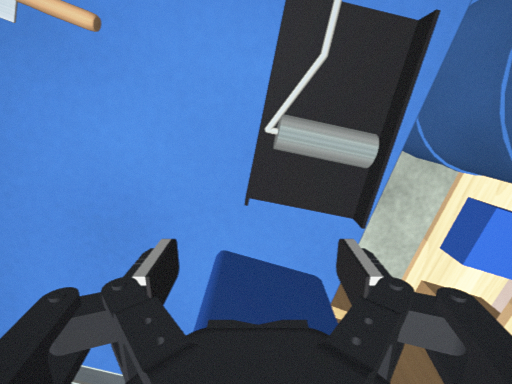

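The move was refused, so this picture is still of the start place: fingers at (160,260) and (355,260), with a paint roller ahead. Resending with every key in each row.

>>> {"fn": "send_rows", "kwargs": {"increments": [{"dx": 0,"dy": 0,"dz": -0.14,"yaw": 0,"claw": -1},{"dx": 0.9,"dy": -0.95,"dz": -0.14,"yaw": 0.167,"claw": -1},{"dx": 0.9,"dy": -0.95,"dz": -0.14,"yaw": 0.167,"claw": -1},{"dx": 0.9,"dy": -0.95,"dz": -0.14,"yaw": 0.167,"claw": -1},{"dx": 0.9,"dy": -0.95,"dz": -0.14,"yaw": 0.167,"claw": -1},{"dx": 0.9,"dy": -0.95,"dz": -0.14,"yaw": 0.167,"claw": -1},{"dx": 0.9,"dy": -0.95,"dz": -0.14,"yaw": 0.167,"claw": -1},{"dx": 0.9,"dy": -0.95,"dz": -0.14,"yaw": 0.167,"claw": -1},{"dx": 0.9,"dy": -0.95,"dz": -0.14,"yaw": 0.167,"claw": -1},{"dx": 0.9,"dy": -0.95,"dz": -0.14,"yaw": 0.167,"claw": -1},{"dx": 0.9,"dy": -0.95,"dz": -0.14,"yaw": 0.167,"claw": -1},{"dx": 0.9,"dy": -0.95,"dz": -0.14,"yaw": 0.167,"claw": -1},{"dx": 0.9,"dy": -0.95,"dz": -0.14,"yaw": 0.167,"claw": -1},{"dx": 0.9,"dy": -0.95,"dz": -0.14,"yaw": 0.167,"claw": -1}]}}

```text
time: 1.9
tool_pos: [0.474, -0.0085, 0.301]
tool_rot: [0.0, 1.0, 0.027, -0.0]
contact_force: [0.6, -0.7, 0.5]
gripper_width: 1.001
grasp_force: 0.0
```

```bash
python3 -c "
from h import *
go((.537,.13,.30),3.1)
c,im=shot('wrist','w2.png')
go((.537,.2265,.20),3.1)"
```

```text
dx 0.1409 dy -0.2698 dz 0.0018 yaw -0.0000  h0 3.10 t 1.9 pos [ 0.474  -0.0085  0.301 ]
dx 0.1511 dy -0.4633 dz 0.2020 yaw -0.0006  h0 3.04 t 1.95 pos [ 0.4739 -0.0088  0.3011]
```

View pics/w2.png

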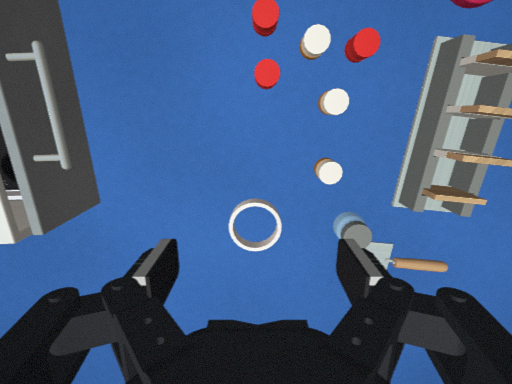

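>>> {"fn": "send_rows", "kwargs": {"increments": [{"dx": 0.07,"dy": -0.13,"dz": 0,"yaw": 0,"claw": 0.2},{"dx": 0.1,"dy": -0.27,"dz": 0,"yaw": 0,"claw": 0.2},{"dx": 0.1,"dy": -0.27,"dz": 0,"yaw": 0,"claw": 0.2},{"dx": 0.1,"dy": -0.27,"dz": 0,"yaw": 0,"claw": 0.2},{"dx": 0.1,"dy": -0.27,"dz": 0,"yaw": 0,"claw": 0.2},{"dx": 0.1,"dy": -0.27,"dz": 0,"yaw": 0,"claw": 0.2}]}}

```text
time: 2.7
tool_pos: [0.5169, 0.128, 0.3015]
tool_rot: [0.0, 1.0, 0.026, 0.0]
contact_force: [0.4, 0.6, -0.8]
gripper_width: 0.4
grasp_force: 0.0
```

```bash
python3 -c "
from h import *
c,im=shot('wrist','w3.png')
import pickle; pickle.dump(c,open('c3.pkl','wb')); print(manip.state()['gripper_width'])
go((.537,.2265,.20),3.1)"
```

```text
0.40521142935190185
dx 0.0504 dy -0.1943 dz 0.2029 yaw -0.0012  h0 2.99 t 2.75 pos [0.5169 0.1282 0.3015]
```

View pics/w3.png

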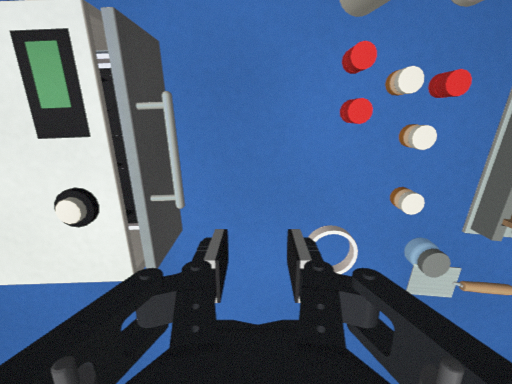

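```bash
python3 -c "
from h import *
import pickle
c3=pickle.load(open('c3.pkl','rb'))
T=np.eye(4);T[:3,:3]=R.from_quat([1,.027,0,0]).as_matrix();T[:3,3]=[.474,-.0087,.301]
c2=(c3[0],T@np.array(manip.camera_params('wrist')['tool_from_camera']))
for a,b in (((38,45),(167,94)),((66,164),(181.5,204))):
    print(two(c2,a,c3,b), onz(c3,b,.1225))
print('btn',[onz(c3,(72,211),.174)])
print('front top edge',onz(c3,(105,9),.14),onz(c3,(148,272),.14))
for p in((408,80),(424,137),(411,202)): print(onz(c3,p,.042))
"
```

```text
(array([0.60518029, 0.23520684, 0.12025273]), np.float64(0.0009379107195952528)) [0.6055131  0.23434939 0.1225    ]
(array([0.47645068, 0.22075695, 0.12528429]), np.float64(0.00020434003696034064)) [0.47536204 0.22156988 0.1225    ]
btn [array([0.479514  , 0.32436204, 0.174     ])]
front top edge [0.68010512 0.28623509 0.14      ] [0.38628711 0.26243393 0.14      ]
[ 0.64566092 -0.07510824  0.042     ]
[ 0.56992067 -0.11510931  0.042     ]
[ 0.46923035 -0.11764946  0.042     ]
```

```bash
python3 -c "
from h import *
go((.540,.228,.17),4.7);go((.540,.228,.104),4.7)"
```

```text
dx 0.0565 dy -0.1970 dz 0.2629 yaw -0.0199  h0 2.99 t 2.75 pos [0.5169 0.1282 0.3015]
dx 0.0565 dy -0.1971 dz 0.3949 yaw -0.0199  h0 2.99 t 2.75 pos [0.5169 0.1282 0.3015]
```

>>> {"fn": "send_rows", "kwargs": {"increments": [{"dx": 0.056,"dy": -0.1,"dz": 0.1,"yaw": -0.02,"claw": 0.35},{"dx": 0.056,"dy": -0.197,"dz": 0.16,"yaw": -0.02,"claw": 0.35},{"dx": 0.056,"dy": -0.197,"dz": 0.2,"yaw": -0.02,"claw": 0.35},{"dx": 0.056,"dy": -0.197,"dz": 0.26,"yaw": -0.02,"claw": 0.35},{"dx": 0.056,"dy": -0.197,"dz": 0.26,"yaw": -0.02,"claw": 0.35},{"dx": 0.056,"dy": -0.197,"dz": 0.3,"yaw": -0.02,"claw": 0.35},{"dx": 0.056,"dy": -0.197,"dz": 0.35,"yaw": -0.02,"claw": 0.35},{"dx": 0.056,"dy": -0.197,"dz": 0.394,"yaw": -0.02,"claw": 0.35},{"dx": 0.056,"dy": -0.197,"dz": 0.394,"yaw": -0.02,"claw": 0.35}]}}

```text
time: 3.88
tool_pos: [0.5385, 0.2287, 0.1026]
tool_rot: [0.0, 0.999, 0.042, -0.002]
contact_force: [0.1, -0.5, -0.0]
gripper_width: 0.324
grasp_force: 0.0
```

```bash
python3 -c "
from h import *
go((.540,.228,.104),4.7)
c,im=shot('wrist','w4.png'); print(manip.state()['contact_force'])"
```

```text
dx 0.0029 dy 0.0016 dz -0.0027 yaw 0.0011  h0 4.79 t 3.88 pos [0.5385 0.2287 0.1026]
[-0.13697744 -0.11930842  0.66867957]
```

View pics/w4.png

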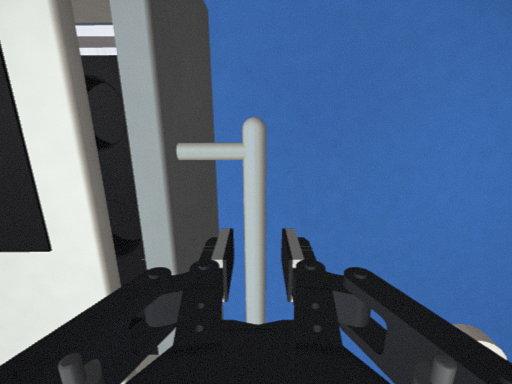

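>>> {"fn": "send_rows", "kwargs": {"increments": [{"dx": 0,"dy": 0,"dz": 0,"yaw": 0,"claw": 1},{"dx": 0,"dy": 0,"dz": 0,"yaw": 0,"claw": 1},{"dx": 0,"dy": 0,"dz": 0,"yaw": 0,"claw": 1},{"dx": 0,"dy": 0,"dz": 0,"yaw": 0,"claw": 1},{"dx": 0,"dy": 0.02,"dz": 0,"yaw": 0,"claw": 1},{"dx": 0,"dy": 0.05,"dz": 0,"yaw": 0,"claw": 1},{"dx": 0,"dy": 0.1,"dz": 0,"yaw": 0,"claw": 1},{"dx": 0,"dy": 0.15,"dz": 0,"yaw": 0,"claw": 1},{"dx": 0,"dy": 0.2,"dz": 0,"yaw": 0,"claw": 1},{"dx": 0,"dy": 0.24,"dz": 0,"yaw": 0,"claw": 1},{"dx": 0,"dy": 0.27,"dz": 0,"yaw": 0,"claw": 1},{"dx": 0,"dy": 0.29,"dz": 0,"yaw": 0,"claw": 1},{"dx": 0,"dy": 0.3,"dz": 0,"yaw": 0,"claw": 1},{"dx": 0,"dy": 0.3,"dz": 0,"yaw": 0,"claw": 1}]}}

```text
time: 5.68
tool_pos: [0.5539, 0.0792, 0.1062]
tool_rot: [0.0, 0.999, 0.042, 0.002]
contact_force: [2.2, -1.0, 5.6]
gripper_width: 0.103
grasp_force: 59.2
```

>>> {"fn": "send_rows", "kwargs": {"increments": [{"dx": 0,"dy": 0.02,"dz": 0,"yaw": 0,"claw": 1},{"dx": 0,"dy": 0.04,"dz": 0,"yaw": 0,"claw": 1},{"dx": 0,"dy": 0.06,"dz": 0,"yaw": 0,"claw": 1},{"dx": 0,"dy": 0.07,"dz": 0,"yaw": 0,"claw": 1},{"dx": 0,"dy": 0.08,"dz": 0,"yaw": 0,"claw": 1},{"dx": 0,"dy": 0.08,"dz": 0,"yaw": 0,"claw": 1}]}}

```text
time: 6.42
tool_pos: [0.5575, 0.0395, 0.1061]
tool_rot: [0.0, 0.999, 0.042, 0.003]
contact_force: [2.7, 0.2, 4.7]
gripper_width: 0.102
grasp_force: 59.3
```

```bash
python3 -c "
from h import *
t=shot('top','t5.png')[1]; s=shot('side','s5.png')[1]
cv2.imwrite('pics/c5.png',np.vstack([cv2.resize(t[130:270,60:260],(640,448)),cv2.resize(s[80:200,120:260],(640,448))[:150]]))
print(manip.state()['contact_force'])"
```

```text
[3.15429797 0.0246276  5.58289317]
```

View pics/c5.png

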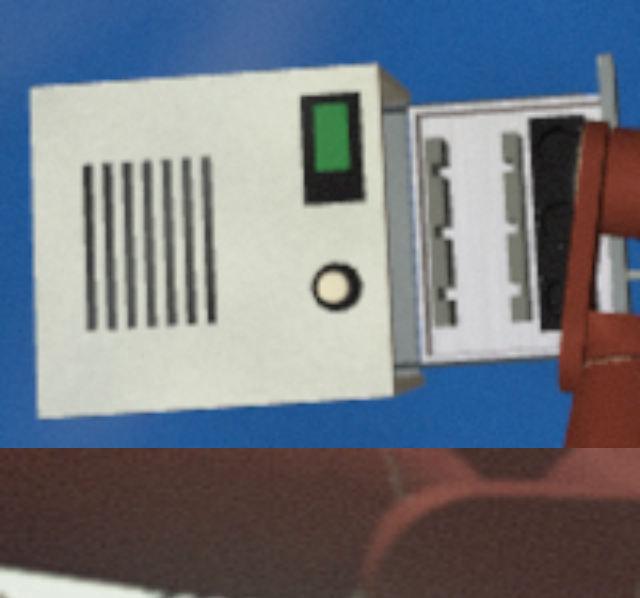

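The top crop shows the drawer well out: slot guides at (440,150–325) and (515,…), block at (555,…). Easing on to the stop.

>>> {"fn": "send_rows", "kwargs": {"increments": [{"dx": 0,"dy": 0.008,"dz": 0,"yaw": 0,"claw": 1},{"dx": 0,"dy": 0.016,"dz": 0,"yaw": 0,"claw": 1},{"dx": 0,"dy": 0.02,"dz": 0,"yaw": 0,"claw": 1},{"dx": 0,"dy": 0.02,"dz": 0,"yaw": 0,"claw": 1}]}}

```text
time: 7.02
tool_pos: [0.5577, 0.037, 0.1062]
tool_rot: [-0.008, 0.999, 0.042, 0.002]
contact_force: [1.6, 24.9, 7.3]
gripper_width: 0.102
grasp_force: 59.8
```

>>> {"fn": "send_rows", "kwargs": {"increments": [{"dx": 0,"dy": -0.016,"dz": 0,"yaw": 0,"claw": 1},{"dx": 0,"dy": -0.016,"dz": 0,"yaw": 0,"claw": 0.35},{"dx": 0,"dy": -0.016,"dz": 0,"yaw": 0,"claw": 0.35},{"dx": 0,"dy": -0.016,"dz": 0,"yaw": 0,"claw": 0.35},{"dx": 0,"dy": -0.016,"dz": -0.05,"yaw": 0,"claw": 0.35},{"dx": 0,"dy": -0.016,"dz": -0.1,"yaw": 0,"claw": 0.35},{"dx": 0,"dy": -0.016,"dz": -0.2,"yaw": 0,"claw": 0.35},{"dx": 0,"dy": -0.016,"dz": -0.3,"yaw": 0,"claw": 0.35},{"dx": 0,"dy": -0.016,"dz": -0.4,"yaw": 0,"claw": 0.35},{"dx": 0,"dy": -0.016,"dz": -0.4,"yaw": 0,"claw": 0.35}]}}

```text
time: 8.28
tool_pos: [0.5577, 0.0375, 0.3101]
tool_rot: [0.001, 0.999, 0.042, 0.005]
contact_force: [-0.6, 0.2, -0.1]
gripper_width: 0.325
grasp_force: 0.0
```

```bash
python3 -c "
from h import *
go((.56,.11,.30),90)
s=manip.state();print(s['joint_pos'].round(3),s['contact_force'])"
```

```text
dx 0.0166 dy -0.1441 dz 0.0202 yaw -0.9914  h0 4.80 t 8.28 pos [0.5577 0.0375 0.3101]
[-0.066 -0.146  1.675 -0.     1.603  1.421] [-0.58670035  0.18520405 -0.09278785]
```

>>> {"fn": "send_rows", "kwargs": {"increments": [{"dx": 0,"dy": -0.1,"dz": 0,"yaw": -0.1,"claw": 0.35},{"dx": 0,"dy": -0.2,"dz": 0,"yaw": -0.22,"claw": 0.35},{"dx": 0,"dy": -0.3,"dz": 0,"yaw": -0.34,"claw": 0.35},{"dx": 0,"dy": -0.3,"dz": 0,"yaw": -0.46,"claw": 0.35},{"dx": 0,"dy": -0.3,"dz": 0,"yaw": -0.58,"claw": 0.35},{"dx": 0,"dy": -0.3,"dz": 0,"yaw": -0.7,"claw": 0.35},{"dx": 0,"dy": -0.3,"dz": 0,"yaw": -0.82,"claw": 0.35},{"dx": 0,"dy": -0.3,"dz": 0,"yaw": -0.94,"claw": 0.35},{"dx": 0,"dy": -0.3,"dz": 0,"yaw": -1.0,"claw": 0.35},{"dx": 0,"dy": -0.3,"dz": 0,"yaw": -1.0,"claw": 0.35},{"dx": 0,"dy": -0.3,"dz": 0,"yaw": -1.0,"claw": 0.35},{"dx": 0,"dy": -0.3,"dz": 0,"yaw": -1.0,"claw": 0.35}]}}

```text
time: 9.78
tool_pos: [0.5429, 0.1874, 0.3039]
tool_rot: [-0.0, 0.703, 0.712, -0.0]
contact_force: [0.1, -0.7, -0.2]
gripper_width: 0.324
grasp_force: 0.0
```

```bash
python3 -c "
from h import *
import pickle
go((.56,.19,.30),95)
c,im=shot('wrist','w6.png'); pickle.dump(c,open('c6.pkl','wb'))
cv2.imwrite('pics/w6b.png',cv2.resize(im[:300],(800,469),interpolation=cv2.INTER_CUBIC))"
```

```text
dx 0.0047 dy 0.0342 dz 0.0078 yaw -0.0497  h0 90.73 t 9.78 pos [0.5429 0.1874 0.3039]
```

View pics/w6b.png

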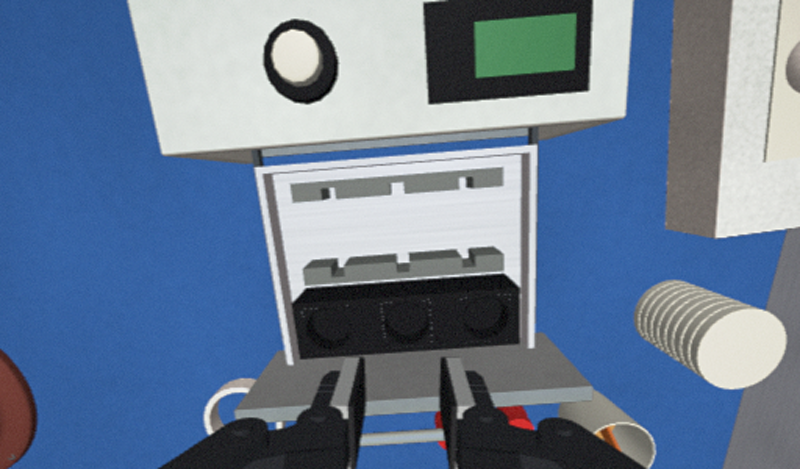

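The wrist view shows the drawer with three slots (notches at x≈332, 400 and 467) and three holes at (330,325), (407,320) and (485,312). I'll take a second view for stereo.

>>> {"fn": "send_rows", "kwargs": {"increments": [{"dx": 0.04,"dy": 0.03,"dz": 0,"yaw": -0.05,"claw": 0.35},{"dx": 0.06,"dy": 0.08,"dz": 0.04,"yaw": -0.05,"claw": 0.35},{"dx": 0.06,"dy": 0.08,"dz": 0.06,"yaw": -0.05,"claw": 0.35},{"dx": 0.06,"dy": 0.08,"dz": 0.06,"yaw": -0.05,"claw": 0.35},{"dx": 0.06,"dy": 0.08,"dz": 0.06,"yaw": -0.05,"claw": 0.35}]}}

```text
time: 10.45
tool_pos: [0.5824, 0.2178, 0.2752]
tool_rot: [0.0, 0.675, 0.738, 0.0]
contact_force: [0.4, 0.9, 0.8]
gripper_width: 0.32
grasp_force: 0.0
```

```bash
python3 -c "
from h import *
import pickle
c,im=shot('wrist','w7.png'); pickle.dump(c,open('c7.pkl','wb'))
go((.56,.19,.30),95)
c6=pickle.load(open('c6.pkl','rb'))
# project old drawer region corners into the new picture
for p in((160,105),(346,105),(160,225),(346,225)): print(p,proj(c,onz(c6,p,.08)).round(0))
p=proj(c,onz(c6,(255,160),.08)).astype(int)
u,v=max(p[0]-100,0),max(p[1]-75,0)
cr=im[v:v+150,u:u+200]; lab=cv2.cvtColor(cr,cv2.COLOR_BGR2GRAY)
g=(255*(lab/255.)**.5).astype(np.uint8)
cv2.imwrite('pics/w7b.png',cv2.resize(g,(800,600),interpolation=cv2.INTER_CUBIC)); print(u,v)"
```

```text
dx -0.0515 dy -0.0497 dz -0.0492 yaw 0.0006  h0 95.06 t 10.5 pos [0.5825 0.2179 0.2755]
(160, 105) [124. 119.]
(346, 105) [321. 135.]
(160, 225) [119. 244.]
(346, 225) [315. 257.]
122 109
```

View pics/w7b.png

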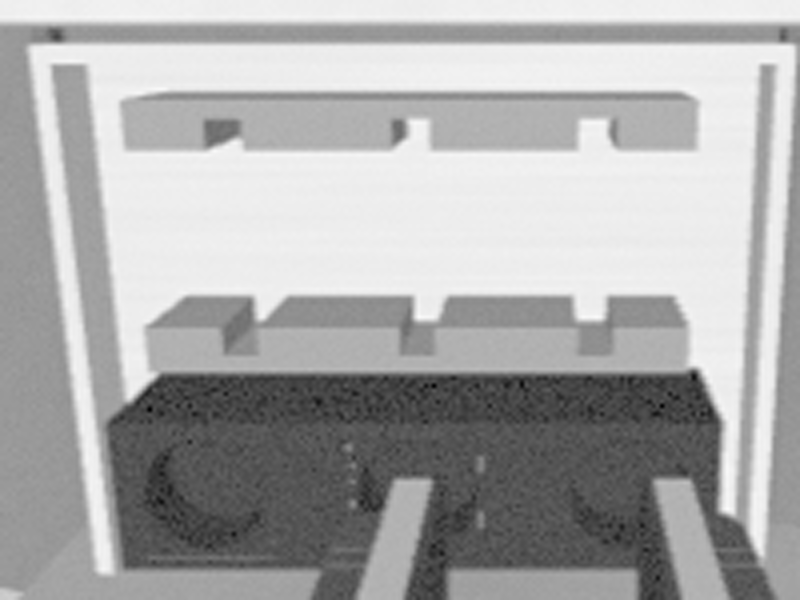

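```bash
cat > m.py <<'E'
from h import *
import pickle
c6,c7=[pickle.load(open('c%d.pkl'%i,'rb')) for i in(6,7)]
a,b=[cv2.imread('pics/w%d.png'%i,0) for i in(7,6)]
N=lambda p:(122+(p[0]+.5)/4-.5,109+(p[1]+.5)/4-.5)
F=[(223.5,118),(411.5,118),(598,118)];G=[(240.5,354),(418,354),(596,354)]
# corners on rail tops for stereo
cor=[(205,118),(242,118),(430,118),(579,118),(617,118),(258,354),(400,354),(436,354),(578,354),(614,354),(147,326),(122,100),(697,100),(110,425),(722,425)]
zg=[.07]*13+[.085]*2
src=np.float32([N(p) for p in cor]).reshape(-1,1,2)
guess=np.float32([proj(c6,onz(c7,p[0],z)) for p,z in zip(src,zg)]).reshape(-1,1,2)
nx,st,er=cv2.calcOpticalFlowPyrLK(a,b,src,guess.copy(),winSize=(13,13),maxLevel=1,flags=cv2.OPTFLOW_USE_INITIAL_FLOW)
for p,s,g,n in zip(cor,src,guess,nx):
    P,e=two(c7,s[0],c6,n[0]); print(p,(n-g)[0].round(1),P.round(4),round(e,4))
zr=.073
f=np.array([onz(c7,N(p),zr) for p in F]);g=np.array([onz(c7,N(p),zr) for p in G])
print(f.round(4),g.round(4)); print('mids',((f+g)/2).round(4),'len',np.linalg.norm(f-g,axis=1))
print('sp',np.linalg.norm(np.diff((f+g)/2,axis=0),axis=1)); d=f-g; print('ang',np.degrees(np.arctan2(d[:,1],d[:,0])))
e=((f+g)/2)[2]-((f+g)/2)[0]; print('ang cross',np.degrees(np.arctan2(e[1],e[0])))
print('hole1 rim',onz(c7,N((205,494)),.085))
E
python3 m.py
```

```text
(205, 118) [-1.   1.6] [0.4671 0.2487 0.0523] 0.0008
(242, 118) [-4.   2.5] [0.4699 0.2469 0.019 ] 0.001
(430, 118) [-1.7  2. ] [0.541  0.2546 0.0419] 0.0005
(579, 118) [-1.2  2.9] [0.5927 0.2583 0.0382] 0.0019
(617, 118) [-2.   2.3] [0.6056 0.2598 0.0346] 0.0003
(258, 354) [-0.9  1.8] [0.4855 0.1667 0.0504] 0.0011
(400, 354) [0.8 1.8] [0.5382 0.1749 0.0638] 0.0026
(436, 354) [-0.8  1.8] [0.549  0.1722 0.0499] 0.001
(578, 354) [0.2 1.9] [0.5997 0.1786 0.0572] 0.0021
(614, 354) [-0.5  1.9] [0.6127 0.1779 0.0503] 0.0013
(147, 326) [ 0.3 -0.6] [0.4546 0.1821 0.0757] 0.0003
(122, 100) [0.3 0.7] [0.4455 0.2537 0.0681] 0.001
(697, 100) [0.3 2.3] [0.6305 0.2688 0.055 ] 0.0025
(110, 425) [-1.7  2. ] [0.4358 0.1392 0.0606] 0.0004
(722, 425) [-0.5  1.3] [0.6502 0.1624 0.0714] 0.0006
[[0.4788 0.2519 0.073 ]
 [0.5379 0.2571 0.073 ]
 [0.5966 0.2624 0.073 ]] [[0.4849 0.1741 0.073 ]
 [0.5443 0.1794 0.073 ]
 [0.604  0.1847 0.073 ]]
mids [[0.4819 0.213  0.073 ]
 [0.5411 0.2183 0.073 ]
 [0.6003 0.2235 0.073 ]] len [0.07799256 0.07799249 0.07799523]
sp [0.05950443 0.05935621]
ang [94.47093679 94.72275961 95.44592441]
ang cross 5.0938462590252165
hole1 rim [0.47661752 0.12744065 0.085     ]
```

>>> {"fn": "send_rows", "kwargs": {"increments": [{"dx": 0,"dy": -0.05,"dz": -0.07,"yaw": 0.05,"claw": 0.35},{"dx": -1.0,"dy": -0.125,"dz": -0.07,"yaw": 0.098,"claw": 0.35},{"dx": -1.0,"dy": -0.125,"dz": -0.07,"yaw": 0.098,"claw": 0.35},{"dx": -1.0,"dy": -0.125,"dz": -0.07,"yaw": 0.098,"claw": 0.35},{"dx": -1.0,"dy": -0.125,"dz": -0.07,"yaw": 0.098,"claw": 0.35},{"dx": -1.0,"dy": -0.125,"dz": -0.07,"yaw": 0.098,"claw": 0.35},{"dx": -1.0,"dy": -0.125,"dz": -0.07,"yaw": 0.098,"claw": 0.35},{"dx": -1.0,"dy": -0.125,"dz": -0.07,"yaw": 0.098,"claw": 0.35},{"dx": -1.0,"dy": -0.125,"dz": -0.07,"yaw": 0.098,"claw": 0.35},{"dx": -1.0,"dy": -0.125,"dz": -0.07,"yaw": 0.098,"claw": 0.35},{"dx": -1.0,"dy": -0.125,"dz": -0.07,"yaw": 0.098,"claw": 0.35},{"dx": -1.0,"dy": -0.125,"dz": -0.07,"yaw": 0.098,"claw": 0.35}]}}

```text
time: 12.0
tool_pos: [0.5648, -0.2841, 0.31]
tool_rot: [0.0, 0.727, 0.687, 0.0]
contact_force: [0.5, 0.3, -0.1]
gripper_width: 0.327
grasp_force: 0.0
```

```bash
python3 -c "
from h import *
import pickle
c,im=shot('wrist','w8.png'); pickle.dump(c,open('c8.pkl','wb'))
go((.565,-.30,.31),86.7)
m=cv2.inRange(cv2.cvtColor(im,cv2.COLOR_BGR2HSV),(8,80,90),(25,255,255))
n,l,st,ce=cv2.connectedComponentsWithStats(m)
for i in range(1,n):
    if st[i][4]>60:
        r=cv2.minAreaRect(np.argwhere(l==i)[:,::-1].astype(np.float32)); bx=cv2.boxPoints(r); print(ce[i].round(1),st[i],r[1],r[2]); print(onz(c,ce[i],.108).round(4))
cv2.imwrite('pics/w8b.png',cv2.resize(im[90:300,80:360],(800,600),interpolation=cv2.INTER_CUBIC))"
```

```text
dx -0.0318 dy 0.0022 dz -0.0002 yaw 0.0007  h0 86.76 t 12.05 pos [ 0.5648 -0.284   0.3099]
[301.8  22.7] [294  13  21  15  78] (22.342077255249023, 9.392791748046875) 24.227745056152344
[ 0.625  -0.1163  0.108 ]
[175.2 180.2] [170 153  12  55 343] (53.9896240234375, 10.135307312011719) 88.87670135498047
[ 0.4566 -0.2896  0.108 ]
[214.1 184.2] [210 157  10  57 371] (56.122371673583984, 7.6147050857543945) 87.45519256591797
[ 0.5073 -0.2978  0.108 ]
[258.3 183.7] [256 157   6  57 259] (56.08584213256836, 4.656282424926758) 88.49256896972656
[ 0.5658 -0.3004  0.108 ]
[301.9 184. ] [297 156  11  58 444] (8.685885429382324, 57.03475570678711) 2.2025980949401855
[ 0.6234 -0.3041  0.108 ]
[102.2 185.4] [ 93 158  19  55 618] (54.974090576171875, 11.701545715332031) 79.99201965332031
[ 0.3588 -0.2911  0.108 ]
```

View pics/w8b.png

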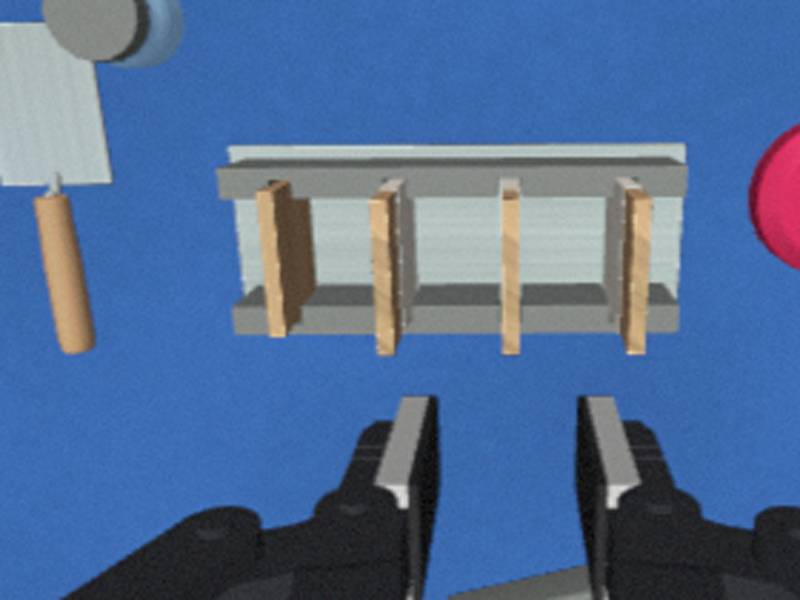

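```bash
cat > m2.py <<'E'
from h import *
import pickle
c7,c8=[pickle.load(open('c%d.pkl'%i,'rb')) for i in(7,8)]
Q=lambda x,y:(80+x/2.857-.3,90+y/2.857-.3)
for n,u,v in(("A",641,637),("B",510.5,510.5),("C",380,386)):
    a=onz(c8,Q(u,190.5),.108);b=onz(c8,Q(v,354),.108);d=a-b
    print(n,((a+b)/2).round(4),'len',np.linalg.norm(d).round(4),'ang',np.degrees(np.arctan2(d[1],d[0])).round(2))
N=lambda p:(122+(p[0]+.5)/4-.5,109+(p[1]+.5)/4-.5)
F=[(223.5,118),(411.5,118),(598,118)];G=[(240.5,354),(418,354),(596,354)]
f=np.array([onz(c7,N(p),.07) for p in F]);g=np.array([onz(c7,N(p),.07) for p in G]);print('slots',((f+g)/2).round(4),np.linalg.norm(f-g,axis=1))
E
python3 m2.py; python3 -c "
from h import *
go((.6235,-.304,.16),86.7); go((.6235,-.304,.082),86.7)"
```

```text
A [ 0.6253 -0.3068  0.108 ] len 0.0785 ang 88.23
B [ 0.5657 -0.3034  0.108 ] len 0.0785 ang 86.86
C [ 0.5066 -0.3001  0.108 ] len 0.0785 ang 86.19
slots [[0.481  0.2123 0.07  ]
 [0.5408 0.2177 0.07  ]
 [0.6005 0.223  0.07  ]] [0.07867086 0.07867079 0.07867355]
dx -0.0331 dy 0.1192 dz 0.2999 yaw 0.0007  h0 86.76 t 12.05 pos [ 0.5648 -0.284   0.3099]
dx -0.0331 dy 0.1191 dz 0.4559 yaw 0.0007  h0 86.76 t 12.05 pos [ 0.5648 -0.284   0.3099]
```

>>> {"fn": "send_rows", "kwargs": {"increments": [{"dx": -0.042,"dy": 0.1,"dz": 0.05,"yaw": 0,"claw": 0.5},{"dx": -0.042,"dy": 0.123,"dz": 0.15,"yaw": 0,"claw": 0.5},{"dx": -0.042,"dy": 0.123,"dz": 0.25,"yaw": 0,"claw": 0.5},{"dx": -0.042,"dy": 0.123,"dz": 0.32,"yaw": 0,"claw": 0.5},{"dx": -0.042,"dy": 0.123,"dz": 0.36,"yaw": 0,"claw": 0.5},{"dx": -0.042,"dy": 0.123,"dz": 0.36,"yaw": 0,"claw": 0.5},{"dx": -0.042,"dy": 0.123,"dz": 0.36,"yaw": 0,"claw": 0.5}]}}

```text
time: 12.92
tool_pos: [0.6259, -0.3105, 0.1318]
tool_rot: [0.002, 0.727, 0.686, 0.0]
contact_force: [0.4, 0.4, 1.4]
gripper_width: 0.249
grasp_force: 0.0
```

```bash
python3 -c "
from h import *
go((.6252,-.3085,.084),86.7)
c,im=shot('wrist','w9.png')
m=cv2.inRange(cv2.cvtColor(im,cv2.COLOR_BGR2HSV),(8,80,90),(25,255,255))
n,l,st,ce=cv2.connectedComponentsWithStats(m)
for i in range(1,n):
    if st[i][4]>100: print(ce[i].round(1),st[i])
cv2.imwrite('pics/w9b.png',im)"
```

```text
dx 0.0040 dy -0.0020 dz 0.0957 yaw -0.0003  h0 86.67 t 12.93 pos [ 0.6259 -0.3105  0.1318]
[ 21.8 204.4] [   4  156   40   99 1085]
[168.5 209.3] [ 155  161   32  107 1712]
[255.5 215.4] [ 250  161   12  112 1199]
[ 78.5 205.2] [  57  162   46  112 2100]
[102.7 251.2] [ 92 239  21  25 144]
```

View pics/w9b.png

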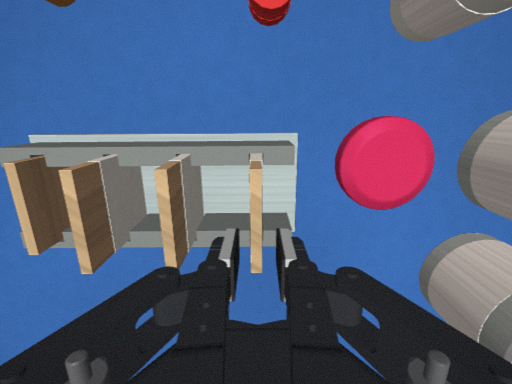

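>>> {"fn": "send_rows", "kwargs": {"increments": [{"dx": 0.004,"dy": -0.002,"dz": 0.04,"yaw": 0,"claw": 0.5},{"dx": 0.004,"dy": -0.002,"dz": 0.08,"yaw": 0,"claw": 0.5},{"dx": 0.004,"dy": -0.002,"dz": 0.096,"yaw": 0,"claw": 0.5},{"dx": 0.004,"dy": -0.002,"dz": 0.096,"yaw": 0,"claw": 0.5},{"dx": 0.004,"dy": -0.002,"dz": 0.096,"yaw": 0,"claw": 1},{"dx": 0.004,"dy": -0.002,"dz": 0.096,"yaw": 0,"claw": 1},{"dx": 0.004,"dy": -0.002,"dz": 0.096,"yaw": 0,"claw": 1},{"dx": 0.004,"dy": -0.002,"dz": 0.096,"yaw": 0,"claw": 1},{"dx": 0.004,"dy": -0.002,"dz": 0.08,"yaw": 0,"claw": 1}]}}

```text
time: 14.1
tool_pos: [0.6234, -0.3077, 0.0887]
tool_rot: [-0.001, 0.727, 0.686, -0.0]
contact_force: [-0.1, 0.2, -0.7]
gripper_width: 0.083
grasp_force: 61.9
```

```bash
python3 -c "
from h import *
go((.6252,-.3085,.28),86.7);print(manip.state()['contact_force'])"
```

```text
dx -0.0011 dy 0.0033 dz -0.3826 yaw -0.0006  h0 86.65 t 14.1 pos [ 0.6234 -0.3077  0.0887]
[-0.11711968  0.15157976 -0.7448673 ]
```

>>> {"fn": "send_rows", "kwargs": {"increments": [{"dx": 0,"dy": 0,"dz": -0.05,"yaw": 0,"claw": 1},{"dx": 0,"dy": 0,"dz": -0.12,"yaw": 0,"claw": 1},{"dx": 0,"dy": 0,"dz": -0.22,"yaw": 0,"claw": 1},{"dx": 0.02,"dy": 0,"dz": -0.32,"yaw": 0,"claw": 1},{"dx": 0.1,"dy": 0,"dz": -0.38,"yaw": 0,"claw": 1},{"dx": 0.2,"dy": -0.02,"dz": -0.38,"yaw": -0.02,"claw": 1},{"dx": 0.3,"dy": -0.04,"dz": -0.38,"yaw": -0.04,"claw": 1},{"dx": 0.42,"dy": -0.06,"dz": -0.38,"yaw": -0.06,"claw": 1},{"dx": 0.54,"dy": -0.08,"dz": -0.38,"yaw": -0.08,"claw": 1},{"dx": 0.66,"dy": -0.1,"dz": -0.38,"yaw": -0.097,"claw": 1},{"dx": 0.78,"dy": -0.107,"dz": -0.38,"yaw": -0.097,"claw": 1},{"dx": 0.88,"dy": -0.107,"dz": -0.38,"yaw": -0.097,"claw": 1},{"dx": 0.95,"dy": -0.107,"dz": -0.38,"yaw": -0.097,"claw": 1},{"dx": 1.0,"dy": -0.107,"dz": -0.38,"yaw": -0.097,"claw": 1},{"dx": 1.0,"dy": -0.107,"dz": -0.38,"yaw": -0.097,"claw": 1}]}}

```text
time: 15.98
tool_pos: [0.5995, 0.1957, 0.2799]
tool_rot: [0.0, 0.675, 0.738, 0.0]
contact_force: [-0.6, 0.1, -0.9]
gripper_width: 0.079
grasp_force: 61.9
```

```bash
python3 -c "
from h import *
go((.6005,.223,.16),95);s=manip.state();print(s['contact_force'],s['grasp_force'])
c,im=shot('wrist','w10.png')"
```

```text
dx 0.0542 dy 0.0068 dz 0.2397 yaw 0.0015  h0 95.13 t 15.97 pos [0.5995 0.1957 0.2799]
[-0.57848117  0.13584662 -0.88592984] 61.871899366378784
```

>>> {"fn": "send_rows", "kwargs": {"increments": [{"dx": 0.03,"dy": 0.007,"dz": 0.05,"yaw": 0,"claw": 1},{"dx": 0.054,"dy": 0.007,"dz": 0.12,"yaw": 0,"claw": 1},{"dx": 0.054,"dy": 0.007,"dz": 0.2,"yaw": 0,"claw": 1},{"dx": 0.054,"dy": 0.007,"dz": 0.24,"yaw": 0,"claw": 1},{"dx": 0.054,"dy": 0.007,"dz": 0.24,"yaw": 0,"claw": 1},{"dx": 0.054,"dy": 0.007,"dz": 0.24,"yaw": 0,"claw": 1}]}}

```text
time: 16.77
tool_pos: [0.6021, 0.2212, 0.1615]
tool_rot: [0.001, 0.676, 0.737, 0.001]
contact_force: [0.1, -0.2, -0.2]
gripper_width: 0.082
grasp_force: 61.9
```

```bash
python3 -c "
from h import *
go((.6005,.223,.14),95);print(manip.state()['contact_force'])
c,im=shot('wrist','w11.png')
cv2.imwrite('pics/w11b.png',cv2.resize(im[90:280,100:380],(800,543),interpolation=cv2.INTER_CUBIC))"
```

```text
dx 0.0037 dy -0.0029 dz 0.0430 yaw -0.0006  h0 94.95 t 16.77 pos [0.6021 0.2212 0.1615]
[ 0.09100586 -0.19610878 -0.18737613]
```

View pics/w11b.png

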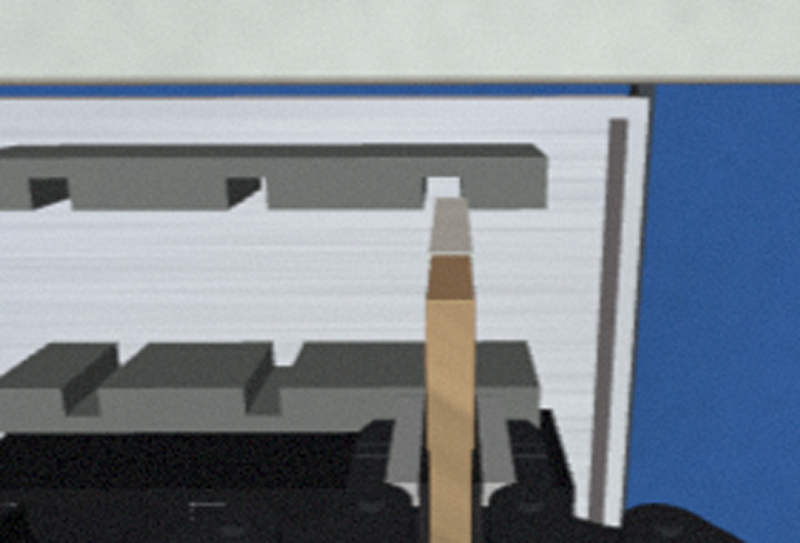

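The crop shows the panel's lower end at (433–468, 198) and the slot's far notch at x 427–461, rows 178–208.

```bash
python3 -c "
from h import *
c=cam('wrist'); Q=lambda x,y:(100+x/2.857-.3,90+y/2.857-.3)
print('tcp',manip.state()['tool_pos'].round(4))
p=onz(c,Q(450.5,198),.0855); print('panel end',p)
print('bottom width',onz(c,Q(433,198),.0855)-onz(c,Q(468,198),.0855))
print('notch end',onz(c,Q(444,178),.07),'width',onz(c,Q(427,178),.07)-onz(c,Q(461,178),.07))
for x in(50,246.5): print('other',onz(c,Q(x,178),.07))
t=onz(c,Q(450,299),.1855); print('panel top end',t)"
```

```text
tcp [0.6022 0.2214 0.1619]
panel end [0.59985629 0.25829419 0.0855    ]
bottom width [-0.0100086  -0.00087076  0.        ]
notch end [0.59762324 0.26174918 0.07      ] width [-0.01033279 -0.00089984  0.        ]
other [0.47808066 0.25133877 0.07      ]
other [0.53765124 0.2565265  0.07      ]
panel top end [0.59941963 0.25788855 0.1855    ]
```

>>> {"fn": "send_rows", "kwargs": {"increments": [{"dx": 0.004,"dy": -0.004,"dz": 0,"yaw": 0,"claw": 1},{"dx": 0.004,"dy": -0.004,"dz": 0,"yaw": 0,"claw": 1},{"dx": 0.004,"dy": -0.004,"dz": 0,"yaw": 0,"claw": 1},{"dx": 0.004,"dy": -0.004,"dz": 0.02,"yaw": 0,"claw": 1},{"dx": 0.004,"dy": -0.004,"dz": 0.04,"yaw": 0,"claw": 1},{"dx": 0.004,"dy": -0.004,"dz": 0.05,"yaw": 0,"claw": 1},{"dx": 0.004,"dy": -0.004,"dz": 0.05,"yaw": 0,"claw": 1}]}}

```text
time: 17.7
tool_pos: [0.5981, 0.2231, 0.1332]
tool_rot: [-0.001, 0.676, 0.737, -0.001]
contact_force: [-0.4, -0.1, -0.4]
gripper_width: 0.082
grasp_force: 61.8
```

```bash
python3 -c "
from h import *
go((.6003,.223,.106),95);print(manip.state()['contact_force'])"
```

```text
dx -0.0006 dy 0.0045 dz 0.0543 yaw -0.0002  h0 94.98 t 17.7 pos [0.5981 0.2231 0.1332]
[-0.36702474 -0.06162734 -0.41640424]
```

>>> {"fn": "send_rows", "kwargs": {"increments": [{"dx": 0,"dy": 0.002,"dz": 0.0,"yaw": 0,"claw": 1},{"dx": 0,"dy": 0.002,"dz": 0.02,"yaw": 0,"claw": 1},{"dx": 0,"dy": 0.002,"dz": 0.04,"yaw": 0,"claw": 1},{"dx": 0,"dy": 0.002,"dz": 0.054,"yaw": 0,"claw": 1},{"dx": 0,"dy": 0.002,"dz": 0.054,"yaw": 0,"claw": 1},{"dx": 0,"dy": 0.002,"dz": 0.054,"yaw": 0,"claw": 1}]}}

```text
time: 18.45
tool_pos: [0.5998, 0.2234, 0.1074]
tool_rot: [0.0, 0.676, 0.737, 0.0]
contact_force: [0.4, -1.1, -0.6]
gripper_width: 0.08
grasp_force: 61.9
```

>>> {"fn": "send_rows", "kwargs": {"increments": [{"dx": 0,"dy": 0,"dz": 0.006,"yaw": 0,"claw": 1},{"dx": 0,"dy": 0,"dz": 0.01,"yaw": 0,"claw": 1},{"dx": 0,"dy": 0,"dz": 0.013,"yaw": 0,"claw": 1},{"dx": 0,"dy": 0,"dz": 0.013,"yaw": 0,"claw": 1}]}}

```text
time: 18.95
tool_pos: [0.5995, 0.2233, 0.1006]
tool_rot: [-0.0, 0.676, 0.737, -0.0]
contact_force: [0.0, 0.7, -0.6]
gripper_width: 0.082
grasp_force: 61.9
```

>>> {"fn": "send_rows", "kwargs": {"increments": [{"dx": 0,"dy": 0,"dz": 0.003,"yaw": 0,"claw": 1},{"dx": 0,"dy": 0,"dz": 0.005,"yaw": 0,"claw": 1},{"dx": 0,"dy": 0,"dz": 0.005,"yaw": 0,"claw": 1}]}}

```text
time: 19.32
tool_pos: [0.5997, 0.2234, 0.0985]
tool_rot: [0.0, 0.676, 0.737, 0.0]
contact_force: [0.5, 0.3, 0.8]
gripper_width: 0.077
grasp_force: 61.9
```

>>> {"fn": "send_rows", "kwargs": {"increments": [{"dx": 0,"dy": 0,"dz": 0.003,"yaw": 0,"claw": 1},{"dx": 0,"dy": 0,"dz": 0.005,"yaw": 0,"claw": 1},{"dx": 0,"dy": 0,"dz": 0.005,"yaw": 0,"claw": 1}]}}

```text
time: 19.7
tool_pos: [0.6003, 0.2235, 0.0984]
tool_rot: [0.0, 0.676, 0.737, 0.0]
contact_force: [-2.9, -0.8, 10.0]
gripper_width: 0.08
grasp_force: 63.5
```

>>> {"fn": "send_rows", "kwargs": {"increments": [{"dx": 0,"dy": 0,"dz": -0.005,"yaw": 0,"claw": 0.6},{"dx": 0,"dy": 0,"dz": -0.005,"yaw": 0,"claw": 0.5},{"dx": 0,"dy": 0,"dz": -0.005,"yaw": 0,"claw": 0.5},{"dx": 0,"dy": 0,"dz": -0.05,"yaw": 0,"claw": 0.5},{"dx": 0,"dy": 0,"dz": -0.12,"yaw": 0,"claw": 0.5},{"dx": 0,"dy": 0,"dz": -0.2,"yaw": 0,"claw": 0.5},{"dx": -0.1,"dy": -0.02,"dz": -0.22,"yaw": 0,"claw": 0.5},{"dx": -1.0,"dy": -0.16,"dz": -0.22,"yaw": 0.097,"claw": 0.5},{"dx": -1.0,"dy": -0.16,"dz": -0.22,"yaw": 0.097,"claw": 0.5},{"dx": -1.0,"dy": -0.16,"dz": -0.22,"yaw": 0.097,"claw": 0.5},{"dx": -1.0,"dy": -0.16,"dz": -0.22,"yaw": 0.097,"claw": 0.5},{"dx": -1.0,"dy": -0.16,"dz": -0.22,"yaw": 0.097,"claw": 0.5},{"dx": -1.0,"dy": -0.16,"dz": -0.22,"yaw": 0.097,"claw": 0.5},{"dx": -1.0,"dy": -0.16,"dz": -0.22,"yaw": 0.097,"claw": 0.5},{"dx": -1.0,"dy": -0.16,"dz": -0.22,"yaw": 0.097,"claw": 0.5},{"dx": -1.0,"dy": -0.16,"dz": -0.22,"yaw": 0.097,"claw": 0.5},{"dx": -1.0,"dy": -0.16,"dz": -0.22,"yaw": 0.097,"claw": 0.5},{"dx": -1.0,"dy": -0.16,"dz": -0.22,"yaw": 0.097,"claw": 0.5}]}}

```text
time: 21.95
tool_pos: [0.5638, -0.28, 0.206]
tool_rot: [-0.0, 0.727, 0.687, 0.0]
contact_force: [-0.3, -0.0, -0.4]
gripper_width: 0.246
grasp_force: 0.0
```

```bash
cat > chk.py <<'E'
from h import *
import sys
# panel heads/vial caps as the top camera sees them: wood blobs and white caps
c,im=shot('top')
hsv=cv2.cvtColor(im,cv2.COLOR_BGR2HSV)
for nm,lo,hi,z,a0,a1 in(("wood",(5,90,90),(25,255,255),.125,30,120),("cap",(0,0,175),(60,80,255),.042,50,125)):
    n,_,st,ce=cv2.connectedComponentsWithStats(cv2.inRange(hsv,lo,hi))
    for i in range(1,n):
        if a0<st[i][4]<a1: print(nm,ce[i].round(1),st[i][2:],onz(c,ce[i],z)[:2].round(4))
E
python3 chk.py;python3 -c "
from h import *
go((.5657,-.3052,.084),86.7)"
```

```text
wood [204.2 179.9] [26  5 81] [0.5987 0.2222]
wood [373.9 195.9] [13  3 35] [ 0.5631 -0.2758]
wood [232.9 374.7] [ 7 15 45] [0.0448 0.1203]
cap [326.3 124.8] [ 11  18 120] [ 0.7935 -0.1481]
cap [303.9 170.6] [11 11 94] [ 0.6447 -0.0793]
cap [315.1 195.1] [11 11 96] [ 0.568  -0.1156]
cap [163.5 219.3] [ 8  9 61] [0.4801 0.36  ]
cap [316.4 228. ] [ 12  11 103] [ 0.4654 -0.1209]
dx -0.0498 dy 0.0067 dz 0.2439 yaw 0.0007  h0 86.76 t 22.0 pos [ 0.5637 -0.2802  0.206 ]
```

>>> {"fn": "send_rows", "kwargs": {"increments": [{"dx": -0.05,"dy": 0.007,"dz": 0.05,"yaw": 0,"claw": 0.5},{"dx": -0.05,"dy": 0.007,"dz": 0.13,"yaw": 0,"claw": 0.5},{"dx": -0.05,"dy": 0.007,"dz": 0.15,"yaw": 0,"claw": 0.5},{"dx": -0.05,"dy": 0.007,"dz": 0.15,"yaw": 0,"claw": 0.5},{"dx": -0.05,"dy": 0.007,"dz": 0.15,"yaw": 0,"claw": 0.5},{"dx": -0.05,"dy": 0.007,"dz": 0.15,"yaw": 0,"claw": 0.5}]}}

```text
time: 22.75
tool_pos: [0.5664, -0.3073, 0.1329]
tool_rot: [0.002, 0.727, 0.686, 0.0]
contact_force: [-0.6, -0.6, 0.8]
gripper_width: 0.25
grasp_force: 0.0
```

```bash
cat > wp.py <<'E'
from h import *
import sys
# wood heads in the wrist picture: row extents and column, on the head's height
c,im=shot('wrist')
m=cv2.inRange(cv2.cvtColor(im,cv2.COLOR_BGR2HSV),(8,80,90),(25,255,255))
n,l,st,ce=cv2.connectedComponentsWithStats(m)
for i in range(1,n):
    if st[i][4]>300:
        v1=st[i][1]+st[i][3]-1; r=np.argwhere(l[v1-6:v1-2]==i)[:,1]
        print(ce[i].round(1),st[i],'low cols',r.min(),r.max(),onz(c,((r.min()+r.max())/2,v1+.5),.108).round(4))
E
python3 wp.py; python3 -c "
from h import *
go((.5657,-.3052,.082),86.7)"
```

```text
[101.2 204.8] [  87  155   31   99 1140] low cols 103 117 [ 0.4633 -0.3223  0.108 ]
[167.4 207.7] [ 155  161   26  107 1536] low cols 166 177 [ 0.5044 -0.3358  0.108 ]
[255.2 215.5] [ 249  161   13  111 1215] low cols 251 260 [ 0.5636 -0.3425  0.108 ]
[  7.5 222.2] [  0 171  22  81 978] low cols 1 21 [ 0.3951 -0.3167  0.108 ]
dx 0.0041 dy -0.0015 dz 0.1011 yaw -0.0005  h0 86.66 t 22.8 pos [ 0.5662 -0.3072  0.1326]
```

>>> {"fn": "send_rows", "kwargs": {"increments": [{"dx": 0.004,"dy": -0.001,"dz": 0.04,"yaw": 0,"claw": 0.5},{"dx": 0.004,"dy": -0.001,"dz": 0.08,"yaw": 0,"claw": 0.5},{"dx": 0.004,"dy": -0.001,"dz": 0.098,"yaw": 0,"claw": 0.5},{"dx": 0.004,"dy": -0.001,"dz": 0.098,"yaw": 0,"claw": 0.5},{"dx": 0.004,"dy": -0.001,"dz": 0.098,"yaw": 0,"claw": 1},{"dx": 0.004,"dy": -0.001,"dz": 0.098,"yaw": 0,"claw": 1},{"dx": 0.004,"dy": -0.001,"dz": 0.098,"yaw": 0,"claw": 1},{"dx": 0.004,"dy": -0.001,"dz": 0.098,"yaw": 0,"claw": 1}]}}

```text
time: 23.8
tool_pos: [0.5651, -0.3049, 0.0821]
tool_rot: [0.0, 0.727, 0.686, 0.0]
contact_force: [-0.3, 0.9, -0.4]
gripper_width: 0.081
grasp_force: 62.0
```

```bash
python3 -c "
from h import *
go((.5405,.2177,.28),95)"
```

```text
dx 1.0404 dy -0.1101 dz -0.3961 yaw -0.0971  h0 86.65 t 23.8 pos [ 0.5651 -0.3049  0.0821]
```

>>> {"fn": "send_rows", "kwargs": {"increments": [{"dx": 0,"dy": 0,"dz": -0.05,"yaw": 0,"claw": 1},{"dx": 0,"dy": 0,"dz": -0.12,"yaw": 0,"claw": 1},{"dx": 0,"dy": 0,"dz": -0.22,"yaw": 0,"claw": 1},{"dx": 0.02,"dy": 0,"dz": -0.32,"yaw": 0,"claw": 1},{"dx": 0.1,"dy": 0,"dz": -0.39,"yaw": 0,"claw": 1},{"dx": 0.2,"dy": -0.02,"dz": -0.39,"yaw": -0.02,"claw": 1},{"dx": 0.3,"dy": -0.04,"dz": -0.39,"yaw": -0.04,"claw": 1},{"dx": 0.42,"dy": -0.06,"dz": -0.39,"yaw": -0.06,"claw": 1},{"dx": 0.54,"dy": -0.08,"dz": -0.39,"yaw": -0.08,"claw": 1},{"dx": 0.66,"dy": -0.1,"dz": -0.39,"yaw": -0.097,"claw": 1},{"dx": 0.78,"dy": -0.11,"dz": -0.39,"yaw": -0.097,"claw": 1},{"dx": 0.88,"dy": -0.11,"dz": -0.39,"yaw": -0.097,"claw": 1},{"dx": 0.95,"dy": -0.11,"dz": -0.39,"yaw": -0.097,"claw": 1},{"dx": 1.0,"dy": -0.11,"dz": -0.39,"yaw": -0.097,"claw": 1},{"dx": 1.0,"dy": -0.11,"dz": -0.39,"yaw": -0.097,"claw": 1},{"dx": 1.0,"dy": -0.11,"dz": -0.39,"yaw": -0.097,"claw": 1}]}}

```text
time: 25.8
tool_pos: [0.5393, 0.197, 0.2768]
tool_rot: [0.0, 0.676, 0.737, -0.0]
contact_force: [0.5, 0.3, -0.4]
gripper_width: 0.079
grasp_force: 62.3
```

```bash
python3 -c "
from h import *
go((.5405,.2177,.165),95)"
```

```text
dx 0.0412 dy 0.0060 dz 0.2235 yaw -0.0004  h0 94.97 t 25.8 pos [0.5393 0.197  0.2768]
```

>>> {"fn": "send_rows", "kwargs": {"increments": [{"dx": 0.03,"dy": 0.006,"dz": 0.05,"yaw": 0,"claw": 1},{"dx": 0.042,"dy": 0.006,"dz": 0.12,"yaw": 0,"claw": 1},{"dx": 0.042,"dy": 0.006,"dz": 0.19,"yaw": 0,"claw": 1},{"dx": 0.042,"dy": 0.006,"dz": 0.22,"yaw": 0,"claw": 1},{"dx": 0.042,"dy": 0.006,"dz": 0.22,"yaw": 0,"claw": 1},{"dx": 0.042,"dy": 0.006,"dz": 0.22,"yaw": 0,"claw": 1},{"dx": 0.042,"dy": 0.006,"dz": 0.22,"yaw": 0,"claw": 1}]}}

```text
time: 26.68
tool_pos: [0.5416, 0.2188, 0.1689]
tool_rot: [0.001, 0.676, 0.737, 0.001]
contact_force: [0.1, 0.2, -0.5]
gripper_width: 0.073
grasp_force: 62.3
```

```bash
python3 -c "
from h import *
go((.5406,.218,.14),95)"
```

```text
dx -0.0015 dy -0.0024 dz 0.0577 yaw -0.0004  h0 94.97 t 26.68 pos [0.5416 0.2188 0.1689]
```

>>> {"fn": "send_rows", "kwargs": {"increments": [{"dx": -0.001,"dy": -0.001,"dz": 0.02,"yaw": 0,"claw": 1},{"dx": -0.001,"dy": -0.001,"dz": 0.04,"yaw": 0,"claw": 1},{"dx": -0.001,"dy": -0.001,"dz": 0.06,"yaw": 0,"claw": 1},{"dx": -0.001,"dy": -0.001,"dz": 0.06,"yaw": 0,"claw": 1},{"dx": -0.001,"dy": -0.001,"dz": 0.06,"yaw": 0,"claw": 1}]}}

```text
time: 27.3
tool_pos: [0.5401, 0.2182, 0.1368]
tool_rot: [-0.0, 0.676, 0.737, -0.0]
contact_force: [-1.1, -0.9, -0.0]
gripper_width: 0.083
grasp_force: 62.3
```

```bash
python3 -c "
from h import *
go((.5406,.218,.100),95)"
```

```text
dx -0.0005 dy 0.0009 dz 0.0735 yaw -0.0002  h0 94.98 t 27.3 pos [0.5401 0.2182 0.1368]
```

>>> {"fn": "send_rows", "kwargs": {"increments": [{"dx": 0,"dy": 0.001,"dz": 0.025,"yaw": 0,"claw": 1},{"dx": 0,"dy": 0.001,"dz": 0.05,"yaw": 0,"claw": 1},{"dx": 0,"dy": 0.001,"dz": 0.068,"yaw": 0,"claw": 1},{"dx": 0,"dy": 0.001,"dz": 0.074,"yaw": 0,"claw": 1},{"dx": 0,"dy": 0.001,"dz": 0.076,"yaw": 0,"claw": 1},{"dx": 0,"dy": 0.001,"dz": 0.076,"yaw": 0,"claw": 1}]}}

```text
time: 28.05
tool_pos: [0.5409, 0.2183, 0.0991]
tool_rot: [0.0, 0.676, 0.737, 0.0]
contact_force: [0.7, -0.3, -0.2]
gripper_width: 0.088
grasp_force: 62.3
```

>>> {"fn": "send_rows", "kwargs": {"increments": [{"dx": 0,"dy": 0,"dz": 0.003,"yaw": 0,"claw": 1},{"dx": 0,"dy": 0,"dz": 0.005,"yaw": 0,"claw": 1},{"dx": 0,"dy": 0,"dz": 0.005,"yaw": 0,"claw": 1}]}}

```text
time: 28.42
tool_pos: [0.5414, 0.2184, 0.099]
tool_rot: [0.0, 0.676, 0.737, 0.001]
contact_force: [-3.1, -1.5, 10.7]
gripper_width: 0.079
grasp_force: 63.9
```

>>> {"fn": "send_rows", "kwargs": {"increments": [{"dx": 0,"dy": 0,"dz": -0.005,"yaw": 0,"claw": 0.6},{"dx": 0,"dy": 0,"dz": -0.005,"yaw": 0,"claw": 0.5},{"dx": 0,"dy": 0,"dz": -0.005,"yaw": 0,"claw": 0.5},{"dx": 0,"dy": 0,"dz": -0.05,"yaw": 0,"claw": 0.5},{"dx": 0,"dy": 0,"dz": -0.12,"yaw": 0,"claw": 0.5},{"dx": 0,"dy": 0,"dz": -0.2,"yaw": 0,"claw": 0.5},{"dx": -0.1,"dy": -0.02,"dz": -0.22,"yaw": 0,"claw": 0.5},{"dx": -1.0,"dy": -0.16,"dz": -0.22,"yaw": 0.097,"claw": 0.5},{"dx": -1.0,"dy": -0.16,"dz": -0.22,"yaw": 0.097,"claw": 0.5},{"dx": -1.0,"dy": -0.16,"dz": -0.22,"yaw": 0.097,"claw": 0.5},{"dx": -1.0,"dy": -0.16,"dz": -0.22,"yaw": 0.097,"claw": 0.5},{"dx": -1.0,"dy": -0.16,"dz": -0.22,"yaw": 0.097,"claw": 0.5},{"dx": -1.0,"dy": -0.16,"dz": -0.22,"yaw": 0.097,"claw": 0.5},{"dx": -1.0,"dy": -0.16,"dz": -0.22,"yaw": 0.097,"claw": 0.5},{"dx": -1.0,"dy": -0.16,"dz": -0.22,"yaw": 0.097,"claw": 0.5},{"dx": -1.0,"dy": -0.16,"dz": -0.22,"yaw": 0.097,"claw": 0.5},{"dx": -1.0,"dy": -0.16,"dz": -0.22,"yaw": 0.097,"claw": 0.5},{"dx": -1.0,"dy": -0.16,"dz": -0.22,"yaw": 0.097,"claw": 0.5}]}}

```text
time: 30.68
tool_pos: [0.5047, -0.2853, 0.2063]
tool_rot: [-0.0, 0.727, 0.687, 0.0]
contact_force: [0.4, 0.2, -0.0]
gripper_width: 0.251
grasp_force: 0.0
```

```bash
python3 chk.py;python3 -c "
from h import *
go((.5063,-.302,.13),86.7)"
```

```text
wood [204.  180.2] [26  4 80] [0.5978 0.2229]
wood [204.8 199.9] [26  5 72] [0.5395 0.2185]
wood [376.8 216.1] [20  4 54] [ 0.5045 -0.2845]
wood [234.  371.9] [10 21 63] [0.0525 0.1174]
cap [326.2 124.6] [ 10  18 115] [ 0.7938 -0.1477]
cap [303.9 170.6] [11 11 93] [ 0.6449 -0.0793]
cap [315.1 195.1] [11 11 96] [ 0.568  -0.1156]
cap [163.5 219.3] [ 8  9 61] [0.4801 0.36  ]
cap [316.4 228. ] [ 12  11 102] [ 0.4653 -0.121 ]
dx -0.0330 dy 0.0051 dz 0.1528 yaw 0.0008  h0 86.76 t 30.73 pos [ 0.5047 -0.2854  0.2064]
```

>>> {"fn": "send_rows", "kwargs": {"increments": [{"dx": -0.033,"dy": 0.005,"dz": 0.05,"yaw": 0,"claw": 0.5},{"dx": -0.033,"dy": 0.005,"dz": 0.13,"yaw": 0,"claw": 0.5},{"dx": -0.033,"dy": 0.005,"dz": 0.15,"yaw": 0,"claw": 0.5},{"dx": -0.033,"dy": 0.005,"dz": 0.15,"yaw": 0,"claw": 0.5},{"dx": -0.033,"dy": 0.005,"dz": 0.15,"yaw": 0,"claw": 0.5},{"dx": -0.033,"dy": 0.005,"dz": 0.15,"yaw": 0,"claw": 0.5}]}}

```text
time: 31.48
tool_pos: [0.5068, -0.304, 0.1332]
tool_rot: [0.002, 0.727, 0.686, 0.0]
contact_force: [0.6, -0.4, 0.8]
gripper_width: 0.248
grasp_force: 0.0
```

```bash
python3 wp.py; python3 -c "
from h import *
go((.5060,-.302,.082),86.7)"
```

```text
[178.1 202.8] [ 168  154   22   99 1044] low cols 177 188 [ 0.454  -0.3213  0.108 ]
[254.6 215. ] [ 249  161   12  111 1169] low cols 251 260 [ 0.504  -0.3394  0.108 ]
[ 58.3 206.3] [  39  163   38   89 1767] low cols 58 76 [ 0.3739 -0.3158  0.108 ]
dx 0.0039 dy -0.0016 dz 0.1018 yaw -0.0005  h0 86.66 t 31.52 pos [ 0.5066 -0.3039  0.1329]
```

Panel C's lower end at −0.3394 puts its centre at −0.302, as estimated. Gripping.

>>> {"fn": "send_rows", "kwargs": {"increments": [{"dx": 0.004,"dy": -0.001,"dz": 0.04,"yaw": 0,"claw": 0.5},{"dx": 0.004,"dy": -0.001,"dz": 0.08,"yaw": 0,"claw": 0.5},{"dx": 0.004,"dy": -0.001,"dz": 0.098,"yaw": 0,"claw": 0.5},{"dx": 0.004,"dy": -0.001,"dz": 0.098,"yaw": 0,"claw": 0.5},{"dx": 0.004,"dy": -0.001,"dz": 0.098,"yaw": 0,"claw": 1},{"dx": 0.004,"dy": -0.001,"dz": 0.098,"yaw": 0,"claw": 1},{"dx": 0.004,"dy": -0.001,"dz": 0.098,"yaw": 0,"claw": 1},{"dx": 0.004,"dy": -0.001,"dz": 0.098,"yaw": 0,"claw": 1}]}}

```text
time: 32.52
tool_pos: [0.5056, -0.3015, 0.0826]
tool_rot: [0.0, 0.727, 0.686, 0.0]
contact_force: [-0.2, 0.4, -1.5]
gripper_width: 0.081
grasp_force: 62.2
```

```bash
python3 -c "
from h import *
go((.4809,.2127,.28),95)"
```

```text
dx 1.0237 dy -0.1092 dz -0.3951 yaw -0.0971  h0 86.65 t 32.52 pos [ 0.5056 -0.3015  0.0826]
```

>>> {"fn": "send_rows", "kwargs": {"increments": [{"dx": 0,"dy": 0,"dz": -0.05,"yaw": 0,"claw": 1},{"dx": 0,"dy": 0,"dz": -0.12,"yaw": 0,"claw": 1},{"dx": 0,"dy": 0,"dz": -0.22,"yaw": 0,"claw": 1},{"dx": 0.02,"dy": 0,"dz": -0.32,"yaw": 0,"claw": 1},{"dx": 0.1,"dy": 0,"dz": -0.39,"yaw": 0,"claw": 1},{"dx": 0.2,"dy": -0.02,"dz": -0.39,"yaw": -0.02,"claw": 1},{"dx": 0.3,"dy": -0.04,"dz": -0.39,"yaw": -0.04,"claw": 1},{"dx": 0.42,"dy": -0.06,"dz": -0.39,"yaw": -0.06,"claw": 1},{"dx": 0.54,"dy": -0.08,"dz": -0.39,"yaw": -0.08,"claw": 1},{"dx": 0.66,"dy": -0.1,"dz": -0.39,"yaw": -0.097,"claw": 1},{"dx": 0.78,"dy": -0.109,"dz": -0.39,"yaw": -0.097,"claw": 1},{"dx": 0.88,"dy": -0.109,"dz": -0.39,"yaw": -0.097,"claw": 1},{"dx": 0.95,"dy": -0.109,"dz": -0.39,"yaw": -0.097,"claw": 1},{"dx": 1.0,"dy": -0.109,"dz": -0.39,"yaw": -0.097,"claw": 1},{"dx": 1.0,"dy": -0.109,"dz": -0.39,"yaw": -0.097,"claw": 1},{"dx": 1.0,"dy": -0.109,"dz": -0.39,"yaw": -0.097,"claw": 1}]}}

```text
time: 34.52
tool_pos: [0.4802, 0.2004, 0.2773]
tool_rot: [0.0, 0.676, 0.737, -0.0]
contact_force: [-0.5, 0.4, -0.5]
gripper_width: 0.075
grasp_force: 62.4
```

```bash
python3 -c "
from h import *
go((.4809,.2127,.165),95)"
```

```text
dx 0.0246 dy 0.0035 dz 0.2245 yaw -0.0003  h0 94.97 t 34.52 pos [0.4802 0.2004 0.2773]
```

>>> {"fn": "send_rows", "kwargs": {"increments": [{"dx": 0.025,"dy": 0.0035,"dz": 0.05,"yaw": 0,"claw": 1},{"dx": 0.025,"dy": 0.0035,"dz": 0.12,"yaw": 0,"claw": 1},{"dx": 0.025,"dy": 0.0035,"dz": 0.19,"yaw": 0,"claw": 1},{"dx": 0.025,"dy": 0.0035,"dz": 0.22,"yaw": 0,"claw": 1},{"dx": 0.025,"dy": 0.0035,"dz": 0.22,"yaw": 0,"claw": 1},{"dx": 0.025,"dy": 0.0035,"dz": 0.22,"yaw": 0,"claw": 1},{"dx": 0.025,"dy": 0.0035,"dz": 0.22,"yaw": 0,"claw": 1},{"dx": 0.025,"dy": 0.0035,"dz": 0.22,"yaw": 0,"claw": 1}]}}

```text
time: 35.52
tool_pos: [0.4815, 0.2137, 0.1684]
tool_rot: [0.0, 0.676, 0.737, 0.001]
contact_force: [-0.2, 0.9, -0.7]
gripper_width: 0.081
grasp_force: 62.4
```

```bash
python3 -c "
from h import *
go((.4810,.213,.137),95)"
```

```text
dx -0.0013 dy -0.0012 dz 0.0628 yaw -0.0001  h0 94.99 t 35.52 pos [0.4815 0.2137 0.1684]
```

>>> {"fn": "send_rows", "kwargs": {"increments": [{"dx": -0.001,"dy": -0.001,"dz": 0.02,"yaw": 0,"claw": 1},{"dx": -0.001,"dy": -0.001,"dz": 0.04,"yaw": 0,"claw": 1},{"dx": -0.001,"dy": -0.001,"dz": 0.062,"yaw": 0,"claw": 1},{"dx": -0.001,"dy": -0.001,"dz": 0.062,"yaw": 0,"claw": 1},{"dx": -0.001,"dy": -0.001,"dz": 0.062,"yaw": 0,"claw": 1}]}}

```text
time: 36.15
tool_pos: [0.4805, 0.2129, 0.1362]
tool_rot: [-0.0, 0.676, 0.737, -0.0]
contact_force: [-0.4, 0.2, -1.2]
gripper_width: 0.084
grasp_force: 62.4
```

>>> {"fn": "send_rows", "kwargs": {"increments": [{"dx": 0,"dy": 0.001,"dz": 0.025,"yaw": 0,"claw": 1},{"dx": 0,"dy": 0.001,"dz": 0.05,"yaw": 0,"claw": 1},{"dx": 0,"dy": 0.001,"dz": 0.068,"yaw": 0,"claw": 1},{"dx": 0,"dy": 0.001,"dz": 0.074,"yaw": 0,"claw": 1},{"dx": 0,"dy": 0.001,"dz": 0.077,"yaw": 0,"claw": 1},{"dx": 0,"dy": 0.001,"dz": 0.079,"yaw": 0,"claw": 1},{"dx": 0,"dy": 0.001,"dz": 0.079,"yaw": 0,"claw": 1}]}}

```text
time: 37.02
tool_pos: [0.4812, 0.213, 0.0994]
tool_rot: [-0.0, 0.676, 0.737, -0.001]
contact_force: [-6.0, -3.4, 13.1]
gripper_width: 0.08
grasp_force: 64.8
```

>>> {"fn": "send_rows", "kwargs": {"increments": [{"dx": 0,"dy": 0,"dz": -0.005,"yaw": 0,"claw": 0.6},{"dx": 0,"dy": 0,"dz": -0.005,"yaw": 0,"claw": 0.5},{"dx": 0,"dy": 0,"dz": -0.005,"yaw": 0,"claw": 0.5},{"dx": 0,"dy": 0,"dz": -0.05,"yaw": 0,"claw": 0.5},{"dx": 0,"dy": 0,"dz": -0.12,"yaw": 0,"claw": 0.5},{"dx": 0,"dy": 0,"dz": -0.2,"yaw": 0,"claw": 0.5},{"dx": -0.1,"dy": 0.02,"dz": -0.3,"yaw": 0,"claw": -0.3},{"dx": -0.65,"dy": 0.1,"dz": -0.36,"yaw": 0,"claw": -0.3},{"dx": -0.65,"dy": 0.1,"dz": -0.36,"yaw": 0,"claw": -0.3},{"dx": -0.65,"dy": 0.1,"dz": -0.36,"yaw": 0,"claw": -0.3},{"dx": -0.65,"dy": 0.1,"dz": -0.36,"yaw": 0,"claw": -0.3},{"dx": -0.65,"dy": 0.1,"dz": -0.36,"yaw": 0,"claw": -0.3},{"dx": -0.65,"dy": 0.1,"dz": -0.36,"yaw": 0,"claw": -0.3},{"dx": -0.65,"dy": 0.1,"dz": -0.36,"yaw": 0,"claw": -0.3},{"dx": -0.65,"dy": 0.1,"dz": -0.36,"yaw": 0,"claw": -0.3}]}}

```text
time: 38.9
tool_pos: [0.5588, -0.1052, 0.2764]
tool_rot: [-0.0, 0.675, 0.738, -0.0]
contact_force: [0.0, -0.4, -0.6]
gripper_width: 0.648
grasp_force: 0.0
```

```bash
python3 chk.py
cat > wv.py <<'E'
from h import *
# white caps in the wrist picture: contour enclosing circle, ray to cap height
import sys
z=float(sys.argv[1]) if len(sys.argv)>1 else .042
c,im=shot('wrist','last.png')
m=cv2.inRange(cv2.cvtColor(im,cv2.COLOR_BGR2HSV),(0,0,150),(60,60,255)); m[235:]=0
for k in cv2.findContours(m,0,1)[0]:
    if 200<cv2.contourArea(k)<6000 and len(k)>5:
        (x,y),(a,b),_=cv2.fitEllipse(cv2.convexHull(k))
        if b/a<1.6:
            P=onz(c,(x,y),z); d=np.linalg.norm(P-c[1][:3,3]); print((round(x,1),round(y,1)),'dia',round((a+b)/2*d/268.5,4),b/a,P.round(4))
E
python3 wv.py; python3 -c "
from h import *
go((.56,-.105,.28),95)"
```

```text
wood [204.  180.2] [26  4 79] [0.5979 0.2229]
wood [330.7 198. ] [16  8 42] [ 0.554  -0.1506]
wood [204.8 199.9] [26  5 73] [0.5395 0.2183]
wood [206.1 220.2] [25  4 53] [0.48   0.2126]
cap [326.4 124.7] [ 11  18 122] [ 0.7935 -0.1483]
cap [207.3 164.5] [46 18 72] [0.6576 0.2276]
cap [303.9 170.6] [11 11 94] [ 0.6447 -0.0793]
cap [163.5 219.3] [ 8  9 61] [0.4801 0.36  ]
cap [316.8 227. ] [12  9 81] [ 0.4684 -0.122 ]
cap [276.4 257.9] [26 27 98] [0.3693 0.0016]
(263.8, 173.5) dia 0.0355 1.054384802104451 [ 0.5694 -0.1137  0.042 ]
(192.9, 170.9) dia 0.0371 1.0607054837420367 [ 0.468 -0.119  0.042]
(320.2, 153.2) dia 0.0374 1.005138250785757 [ 0.6453 -0.0777  0.042 ]
(435.2, 103.8) dia 0.1088 1.1999112455874936 [0.7877 0.0012 0.042 ]
(121.7, 82.7) dia 0.1057 1.117365854077114 [ 0.3728 -0.0098  0.042 ]
dx 0.0004 dy 0.0023 dz -0.0067 yaw 0.0009  h0 95.08 t 39.0 pos [ 0.5589 -0.1053  0.2766]
```

>>> {"fn": "send_rows", "kwargs": {"increments": [{"dx": -0.018,"dy": 0.019,"dz": 0.06,"yaw": 0,"claw": -0.3},{"dx": -0.018,"dy": 0.019,"dz": 0.16,"yaw": 0,"claw": -0.3},{"dx": -0.018,"dy": 0.019,"dz": 0.26,"yaw": 0,"claw": -0.3},{"dx": -0.018,"dy": 0.019,"dz": 0.29,"yaw": 0,"claw": -0.3},{"dx": -0.018,"dy": 0.019,"dz": 0.29,"yaw": 0,"claw": -0.3},{"dx": -0.018,"dy": 0.019,"dz": 0.29,"yaw": 0,"claw": -0.3},{"dx": -0.018,"dy": 0.019,"dz": 0.29,"yaw": 0,"claw": -0.3}]}}

```text
time: 39.88
tool_pos: [0.5708, -0.115, 0.1345]
tool_rot: [0.002, 0.676, 0.737, 0.001]
contact_force: [0.4, -0.1, -0.1]
gripper_width: 0.649
grasp_force: 0.0
```

```bash
python3 wv.py; python3 -c "
from h import *
go((.5694,-.1137,.028),95)"
```

```text
(255.1, 194.1) dia 0.0355 1.0494722297919796 [ 0.5695 -0.1132  0.042 ]
(144.0, 190.4) dia 0.04 1.0761138241587132 [ 0.4686 -0.1185  0.042 ]
(344.0, 162.5) dia 0.0381 1.0253328377834896 [ 0.6453 -0.0774  0.042 ]
(565.4, 73.1) dia 0.1682 1.4134329281320634 [0.8108 0.0104 0.042 ]
(34.2, 53.3) dia 0.1119 1.141248553275523 [ 0.386  -0.0128  0.042 ]
dx 0.0030 dy -0.0027 dz 0.2121 yaw -0.0002  h0 94.99 t 39.92 pos [ 0.5705 -0.1149  0.1341]
```

>>> {"fn": "send_rows", "kwargs": {"increments": [{"dx": 0.002,"dy": -0.002,"dz": 0.06,"yaw": 0,"claw": -0.3},{"dx": 0.002,"dy": -0.002,"dz": 0.12,"yaw": 0,"claw": -0.3},{"dx": 0.002,"dy": -0.002,"dz": 0.18,"yaw": 0,"claw": -0.3},{"dx": 0.002,"dy": -0.002,"dz": 0.21,"yaw": 0,"claw": -0.3},{"dx": 0.002,"dy": -0.002,"dz": 0.212,"yaw": 0,"claw": -0.3},{"dx": 0.002,"dy": -0.002,"dz": 0.212,"yaw": 0,"claw": -0.3},{"dx": 0.002,"dy": -0.002,"dz": 0.212,"yaw": 0,"claw": 0.1},{"dx": 0.002,"dy": -0.002,"dz": 0.212,"yaw": 0,"claw": 0.3},{"dx": 0.002,"dy": -0.002,"dz": 0.212,"yaw": 0,"claw": 1},{"dx": 0.002,"dy": -0.002,"dz": 0.212,"yaw": 0,"claw": 1},{"dx": 0.002,"dy": -0.002,"dz": 0.212,"yaw": 0,"claw": 1},{"dx": 0.002,"dy": -0.002,"dz": 0.212,"yaw": 0,"claw": 1}]}}

```text
time: 41.42
tool_pos: [0.5695, -0.1141, 0.0277]
tool_rot: [0.001, 0.676, 0.737, 0.001]
contact_force: [-2.2, 0.7, 5.4]
gripper_width: 0.392
grasp_force: 59.9
```

```bash
python3 wv.py; python3 -c "
from h import *
go((.5485,.1335,.2),95);print(manip.state()['grasp_force'])"
```

```text
(258.0, 234.8) dia 0.0231 1.5462576634191085 [ 0.5693 -0.1023  0.042 ]
(411.6, 199.3) dia 0.0421 1.0485026313040797 [ 0.6445 -0.0762  0.042 ]
dx 0.4966 dy 0.0021 dz -0.3453 yaw -0.0001  h0 94.99 t 41.48 pos [ 0.5695 -0.1141  0.0277]
59.944167137145996
```

>>> {"fn": "send_rows", "kwargs": {"increments": [{"dx": 0,"dy": 0,"dz": -0.05,"yaw": 0,"claw": 1},{"dx": 0,"dy": 0,"dz": -0.15,"yaw": 0,"claw": 1},{"dx": 0,"dy": 0,"dz": -0.25,"yaw": 0,"claw": 1},{"dx": 0,"dy": 0,"dz": -0.35,"yaw": 0,"claw": 1},{"dx": 0.1,"dy": 0.002,"dz": -0.36,"yaw": 0,"claw": 1},{"dx": 0.2,"dy": 0.002,"dz": -0.36,"yaw": 0,"claw": 1},{"dx": 0.3,"dy": 0.002,"dz": -0.36,"yaw": 0,"claw": 1},{"dx": 0.4,"dy": 0.002,"dz": -0.36,"yaw": 0,"claw": 1},{"dx": 0.47,"dy": 0.002,"dz": -0.36,"yaw": 0,"claw": 1},{"dx": 0.497,"dy": 0.002,"dz": -0.36,"yaw": 0,"claw": 1},{"dx": 0.497,"dy": 0.002,"dz": -0.36,"yaw": 0,"claw": 1},{"dx": 0.497,"dy": 0.002,"dz": -0.36,"yaw": 0,"claw": 1}]}}

```text
time: 42.98
tool_pos: [0.5477, 0.133, 0.2057]
tool_rot: [0.0, 0.676, 0.737, -0.0]
contact_force: [0.0, -0.4, -0.3]
gripper_width: 0.394
grasp_force: 59.7
```

```bash
python3 -c "
from h import *
go((.5485,.1335,.13),95);print(manip.state()['contact_force'])"
```

```text
dx 0.0010 dy 0.0016 dz 0.1513 yaw -0.0009  h0 94.92 t 42.98 pos [0.5477 0.133  0.2057]
[ 0.03088239 -0.41464388 -0.3153825 ]
```

>>> {"fn": "send_rows", "kwargs": {"increments": [{"dx": 0.001,"dy": 0.0015,"dz": 0.06,"yaw": 0,"claw": 1},{"dx": 0.001,"dy": 0.0015,"dz": 0.12,"yaw": 0,"claw": 1},{"dx": 0.001,"dy": 0.0015,"dz": 0.16,"yaw": 0,"claw": 1},{"dx": 0.001,"dy": 0.0015,"dz": 0.16,"yaw": 0,"claw": 1},{"dx": 0.001,"dy": 0.0015,"dz": 0.16,"yaw": 0,"claw": 1},{"dx": 0.001,"dy": 0.0015,"dz": 0.16,"yaw": 0,"claw": 1}]}}

```text
time: 43.72
tool_pos: [0.5494, 0.1346, 0.1275]
tool_rot: [0.001, 0.676, 0.737, 0.001]
contact_force: [-0.2, 0.5, 0.3]
gripper_width: 0.397
grasp_force: 59.8
```

```bash
python3 -c "
from h import *
go((.5485,.1335,.112),95);print(manip.state()['contact_force'])
c,im=shot('wrist','w12.png'); g=cv2.cvtColor(im[170:300,190:330],cv2.COLOR_BGR2GRAY)
cv2.imwrite('pics/w12b.png',cv2.resize(im[170:300,190:330],(646,600),interpolation=cv2.INTER_CUBIC))"
```

```text
dx -0.0020 dy -0.0021 dz 0.0310 yaw -0.0003  h0 94.98 t 43.73 pos [0.5494 0.1346 0.1275]
[-0.16804132  0.46249006  0.25798129]
```

>>> {"fn": "send_rows", "kwargs": {"increments": [{"dx": -0.001,"dy": -0.001,"dz": 0,"yaw": 0,"claw": 1},{"dx": -0.001,"dy": -0.001,"dz": 0.016,"yaw": 0,"claw": 1},{"dx": -0.001,"dy": -0.001,"dz": 0.024,"yaw": 0,"claw": 1},{"dx": -0.001,"dy": -0.001,"dz": 0.032,"yaw": 0,"claw": 1},{"dx": -0.001,"dy": -0.001,"dz": 0.036,"yaw": 0,"claw": 1},{"dx": -0.001,"dy": -0.001,"dz": 0.036,"yaw": 0,"claw": 1}]}}

```text
time: 44.52
tool_pos: [0.5478, 0.134, 0.1076]
tool_rot: [-0.0, 0.676, 0.737, -0.0]
contact_force: [0.2, 1.4, 0.1]
gripper_width: 0.391
grasp_force: 59.8
```

>>> {"fn": "send_rows", "kwargs": {"increments": [{"dx": 0,"dy": 0.001,"dz": 0.01,"yaw": 0,"claw": 1},{"dx": 0,"dy": 0.001,"dz": 0.02,"yaw": 0,"claw": 1},{"dx": 0,"dy": 0.001,"dz": 0.028,"yaw": 0,"claw": 1},{"dx": 0,"dy": 0.001,"dz": 0.034,"yaw": 0,"claw": 1},{"dx": 0,"dy": 0.001,"dz": 0.034,"yaw": 0,"claw": 1}]}}

```text
time: 45.15
tool_pos: [0.5481, 0.134, 0.0904]
tool_rot: [-0.0, 0.676, 0.737, -0.0]
contact_force: [-0.2, 0.6, -0.4]
gripper_width: 0.398
grasp_force: 59.8
```

>>> {"fn": "send_rows", "kwargs": {"increments": [{"dx": 0,"dy": 0,"dz": 0.003,"yaw": 0,"claw": 1},{"dx": 0,"dy": 0,"dz": 0.006,"yaw": 0,"claw": 1},{"dx": 0,"dy": 0,"dz": 0.008,"yaw": 0,"claw": 1},{"dx": 0,"dy": 0,"dz": 0.008,"yaw": 0,"claw": 1}]}}

```text
time: 45.65
tool_pos: [0.5484, 0.134, 0.0868]
tool_rot: [0.0, 0.676, 0.737, 0.0]
contact_force: [-0.2, -0.2, -1.2]
gripper_width: 0.392
grasp_force: 59.8
```

>>> {"fn": "send_rows", "kwargs": {"increments": [{"dx": 0,"dy": 0,"dz": 0,"yaw": 0,"claw": 0.1},{"dx": 0,"dy": 0,"dz": 0,"yaw": 0,"claw": -0.1},{"dx": 0,"dy": 0,"dz": 0,"yaw": 0,"claw": -0.1},{"dx": 0,"dy": 0,"dz": -0.03,"yaw": 0,"claw": -0.1},{"dx": 0,"dy": 0,"dz": -0.1,"yaw": 0,"claw": -0.1},{"dx": 0,"dy": 0,"dz": -0.2,"yaw": 0,"claw": -0.2},{"dx": -0.05,"dy": 0.02,"dz": -0.23,"yaw": 0,"claw": -0.3},{"dx": -0.44,"dy": 0.155,"dz": -0.23,"yaw": 0,"claw": -0.3},{"dx": -0.44,"dy": 0.155,"dz": -0.23,"yaw": 0,"claw": -0.3},{"dx": -0.44,"dy": 0.155,"dz": -0.23,"yaw": 0,"claw": -0.3},{"dx": -0.44,"dy": 0.155,"dz": -0.23,"yaw": 0,"claw": -0.3},{"dx": -0.44,"dy": 0.155,"dz": -0.16,"yaw": 0,"claw": -0.3},{"dx": -0.44,"dy": 0.155,"dz": -0.1,"yaw": 0,"claw": -0.3},{"dx": -0.44,"dy": 0.155,"dz": -0.1,"yaw": 0,"claw": -0.3},{"dx": -0.44,"dy": 0.155,"dz": -0.1,"yaw": 0,"claw": -0.3},{"dx": -0.44,"dy": 0.155,"dz": -0.1,"yaw": 0,"claw": -0.3}]}}

```text
time: 47.65
tool_pos: [0.6459, -0.0783, 0.1394]
tool_rot: [0.002, 0.676, 0.737, 0.001]
contact_force: [-0.2, 0.4, -0.4]
gripper_width: 0.655
grasp_force: 0.0
```

```bash
python3 chk.py;python3 wv.py; python3 -c "
from h import *
go((.6453,-.0785,.027),95)"
```

```text
wood [204.  180.2] [26  5 82] [0.5978 0.2228]
wood [204.8 200. ] [26  5 74] [0.5394 0.2183]
wood [206.3 220.2] [25  4 53] [0.4801 0.2118]
wood [377.4 236.4] [27  4 62] [ 0.4462 -0.286 ]
wood [305.3 376.6] [ 6 17 59] [ 0.047  -0.0845]
wood [189.2 379.8] [11  8 44] [0.0264 0.2445]
cap [326.2 123.5] [ 11  15 100] [ 0.7976 -0.1476]
cap [205.  166.4] [44 25 77] [0.6514 0.2345]
cap [235.  198.7] [ 11  12 103] [0.5505 0.1361]
cap [163.5 219.3] [ 8  9 61] [0.4801 0.36  ]
cap [264.4 377.1] [30 12 97] [0.0102 0.0304]
(124.2, 230.2) dia 0.0344 1.4377513228938317 [ 0.5212 -0.1254  0.042 ]
(257.4, 193.1) dia 0.0355 1.0485556268097092 [ 0.6465 -0.0768  0.042 ]
(427.7, 123.0) dia 0.113 1.1901842591213863 [ 0.7878 -0.0009  0.042 ]
dx 0.0000 dy -0.0012 dz 0.2234 yaw 0.0000  h0 95.00 t 47.75 pos [ 0.6456 -0.0784  0.1387]
```

>>> {"fn": "send_rows", "kwargs": {"increments": [{"dx": 0.001,"dy": 0.001,"dz": 0.06,"yaw": 0,"claw": -0.3},{"dx": 0.001,"dy": 0.001,"dz": 0.12,"yaw": 0,"claw": -0.3},{"dx": 0.001,"dy": 0.001,"dz": 0.19,"yaw": 0,"claw": -0.3},{"dx": 0.001,"dy": 0.001,"dz": 0.22,"yaw": 0,"claw": -0.3},{"dx": 0.001,"dy": 0.001,"dz": 0.222,"yaw": 0,"claw": -0.3},{"dx": 0.001,"dy": 0.001,"dz": 0.222,"yaw": 0,"claw": -0.3},{"dx": 0.001,"dy": 0.001,"dz": 0.222,"yaw": 0,"claw": 0.1},{"dx": 0.001,"dy": 0.001,"dz": 0.222,"yaw": 0,"claw": 0.3},{"dx": 0.001,"dy": 0.001,"dz": 0.222,"yaw": 0,"claw": 1},{"dx": 0.001,"dy": 0.001,"dz": 0.222,"yaw": 0,"claw": 1},{"dx": 0.001,"dy": 0.001,"dz": 0.222,"yaw": 0,"claw": 1},{"dx": 0.001,"dy": 0.001,"dz": 0.222,"yaw": 0,"claw": 1}]}}

```text
time: 49.25
tool_pos: [0.6466, -0.0782, 0.028]
tool_rot: [0.002, 0.676, 0.737, 0.001]
contact_force: [-1.3, -1.1, 6.3]
gripper_width: 0.397
grasp_force: 60.0
```

```bash
python3 -c "
from h import *
go((.6200,.1402,.205),95)"
```

```text
dx 0.4394 dy -0.0139 dz -0.3545 yaw -0.0002  h0 94.99 t 49.25 pos [ 0.6466 -0.0782  0.028 ]
```

>>> {"fn": "send_rows", "kwargs": {"increments": [{"dx": 0,"dy": 0,"dz": -0.05,"yaw": 0,"claw": 1},{"dx": 0,"dy": 0,"dz": -0.15,"yaw": 0,"claw": 1},{"dx": 0,"dy": 0,"dz": -0.25,"yaw": 0,"claw": 1},{"dx": 0,"dy": 0,"dz": -0.35,"yaw": 0,"claw": 1},{"dx": 0.1,"dy": -0.007,"dz": -0.355,"yaw": 0,"claw": 1},{"dx": 0.2,"dy": -0.014,"dz": -0.355,"yaw": 0,"claw": 1},{"dx": 0.3,"dy": -0.014,"dz": -0.355,"yaw": 0,"claw": 1},{"dx": 0.4,"dy": -0.014,"dz": -0.355,"yaw": 0,"claw": 1},{"dx": 0.439,"dy": -0.014,"dz": -0.32,"yaw": 0,"claw": 1},{"dx": 0.439,"dy": -0.014,"dz": -0.26,"yaw": 0,"claw": 1},{"dx": 0.439,"dy": -0.014,"dz": -0.21,"yaw": 0,"claw": 1},{"dx": 0.439,"dy": -0.014,"dz": -0.2,"yaw": 0,"claw": 1},{"dx": 0.439,"dy": -0.014,"dz": -0.2,"yaw": 0,"claw": 1},{"dx": 0.439,"dy": -0.014,"dz": -0.2,"yaw": 0,"claw": 1}]}}

```text
time: 51.0
tool_pos: [0.6201, 0.14, 0.1273]
tool_rot: [0.001, 0.676, 0.737, 0.001]
contact_force: [-1.1, 0.1, 0.0]
gripper_width: 0.395
grasp_force: 59.7
```

```bash
python3 -c "
from h import *
go((.6199,.1403,.108),95);print(manip.state()['contact_force'])"
```

```text
dx 0.0006 dy -0.0004 dz 0.0387 yaw -0.0004  h0 94.96 t 51.0 pos [0.6201 0.14   0.1273]
[-1.13084189  0.08530891  0.02831306]
```

>>> {"fn": "send_rows", "kwargs": {"increments": [{"dx": 0.0006,"dy": 0,"dz": 0.016,"yaw": 0,"claw": 1},{"dx": 0.0006,"dy": 0,"dz": 0.024,"yaw": 0,"claw": 1},{"dx": 0.0006,"dy": 0,"dz": 0.032,"yaw": 0,"claw": 1},{"dx": 0.0006,"dy": 0,"dz": 0.038,"yaw": 0,"claw": 1},{"dx": 0.0006,"dy": 0,"dz": 0.038,"yaw": 0,"claw": 1}]}}

```text
time: 51.62
tool_pos: [0.6188, 0.1405, 0.1063]
tool_rot: [-0.0, 0.676, 0.737, -0.0]
contact_force: [0.2, -0.2, -0.5]
gripper_width: 0.389
grasp_force: 59.7
```

>>> {"fn": "send_rows", "kwargs": {"increments": [{"dx": 0,"dy": 0.0015,"dz": 0.01,"yaw": 0,"claw": 1},{"dx": 0,"dy": 0.0015,"dz": 0.02,"yaw": 0,"claw": 1},{"dx": 0,"dy": 0.0015,"dz": 0.03,"yaw": 0,"claw": 1},{"dx": 0,"dy": 0.0015,"dz": 0.034,"yaw": 0,"claw": 1},{"dx": 0,"dy": 0.0015,"dz": 0.038,"yaw": 0,"claw": 1},{"dx": 0,"dy": 0.0015,"dz": 0.038,"yaw": 0,"claw": 1}]}}

```text
time: 52.38
tool_pos: [0.6197, 0.1406, 0.0877]
tool_rot: [-0.0, 0.676, 0.737, -0.0]
contact_force: [-0.9, -0.3, -1.0]
gripper_width: 0.392
grasp_force: 59.7
```

>>> {"fn": "send_rows", "kwargs": {"increments": [{"dx": 0,"dy": 0,"dz": 0,"yaw": 0,"claw": 0.1},{"dx": 0,"dy": 0,"dz": 0,"yaw": 0,"claw": -0.1},{"dx": 0,"dy": 0,"dz": 0,"yaw": 0,"claw": -0.1},{"dx": 0,"dy": 0,"dz": -0.03,"yaw": 0,"claw": -0.1},{"dx": 0,"dy": 0,"dz": -0.1,"yaw": 0,"claw": -0.1},{"dx": 0,"dy": 0,"dz": -0.2,"yaw": 0,"claw": -0.2},{"dx": -0.05,"dy": -0.02,"dz": -0.3,"yaw": 0,"claw": -0.3},{"dx": -0.45,"dy": -0.3,"dz": -0.38,"yaw": 0,"claw": -0.3},{"dx": -0.45,"dy": -0.3,"dz": -0.38,"yaw": 0,"claw": -0.3},{"dx": -0.45,"dy": -0.3,"dz": -0.38,"yaw": 0,"claw": -0.3},{"dx": -0.45,"dy": -0.3,"dz": -0.38,"yaw": 0,"claw": -0.3},{"dx": -0.45,"dy": -0.3,"dz": -0.38,"yaw": 0,"claw": -0.3},{"dx": -0.45,"dy": -0.3,"dz": -0.38,"yaw": 0,"claw": -0.3},{"dx": -0.45,"dy": -0.3,"dz": -0.38,"yaw": 0,"claw": -0.3},{"dx": -0.45,"dy": -0.3,"dz": -0.38,"yaw": 0,"claw": -0.3}]}}

```text
time: 54.25
tool_pos: [0.4902, -0.0956, 0.2775]
tool_rot: [-0.0, 0.675, 0.738, -0.0]
contact_force: [0.0, -0.9, 0.4]
gripper_width: 0.649
grasp_force: 0.0
```

```bash
python3 chk.py;python3 wv.py; python3 -c "
from h import *
go((.4685,-.119,.13),95)"
```

```text
wood [204.  180.2] [26  4 79] [0.5979 0.2229]
wood [205.  199.9] [26  5 69] [0.5397 0.2177]
wood [206.2 220.2] [25  4 52] [0.4801 0.2121]
wood [382.5 236.8] [15  4 39] [ 0.4454 -0.3009]
cap [326.3 124.7] [ 11  18 118] [ 0.7937 -0.1479]
cap [233.4 175. ] [ 12  11 102] [0.6256 0.1432]
cap [235.  198.7] [ 11  12 103] [0.5505 0.1361]
cap [163.5 219.3] [ 8  9 61] [0.4801 0.36  ]
cap [275.4 257.7] [25 28 91] [0.37   0.0049]
(274.4, 192.6) dia 0.0356 1.050547442141427 [ 0.5189 -0.1315  0.042 ]
(488.3, 117.5) dia 0.1169 1.2508691097622036 [ 7.959e-01 -1.000e-04  4.200e-02]
(171.8, 95.1) dia 0.0968 1.0993783342751773 [ 0.369  -0.0098  0.042 ]
dx -0.0424 dy -0.0470 dz 0.2949 yaw 0.0008  h0 95.07 t 54.35 pos [ 0.4901 -0.0959  0.2774]
```

>>> {"fn": "send_rows", "kwargs": {"increments": [{"dx": -0.077,"dy": 0.051,"dz": 0.06,"yaw": 0,"claw": -0.3},{"dx": -0.077,"dy": 0.051,"dz": 0.16,"yaw": 0,"claw": -0.3},{"dx": -0.077,"dy": 0.051,"dz": 0.26,"yaw": 0,"claw": -0.3},{"dx": -0.077,"dy": 0.051,"dz": 0.29,"yaw": 0,"claw": -0.3},{"dx": -0.077,"dy": 0.051,"dz": 0.29,"yaw": 0,"claw": -0.3},{"dx": -0.077,"dy": 0.051,"dz": 0.29,"yaw": 0,"claw": -0.3},{"dx": -0.077,"dy": 0.051,"dz": 0.29,"yaw": 0,"claw": -0.3},{"dx": -0.077,"dy": 0.051,"dz": 0.29,"yaw": 0,"claw": -0.3}]}}

```text
time: 55.35
tool_pos: [0.5194, -0.133, 0.1343]
tool_rot: [0.001, 0.676, 0.737, 0.0]
contact_force: [-0.0, -0.2, -0.5]
gripper_width: 0.649
grasp_force: 0.0
```

```bash
python3 wv.py; python3 -c "
from h import *
go((.5192,-.132,.0275),95)"
```

```text
(256.5, 194.7) dia 0.0356 1.0482583149658742 [ 0.5193 -0.1316  0.042 ]
(83.8, 29.7) dia 0.1199 1.1888966042071245 [ 0.3748 -0.0106  0.042 ]
dx 0.0021 dy -0.0002 dz 0.2128 yaw -0.0002  h0 94.98 t 55.4 pos [ 0.5192 -0.133   0.1339]
```

>>> {"fn": "send_rows", "kwargs": {"increments": [{"dx": 0.001,"dy": 0,"dz": 0.06,"yaw": 0,"claw": -0.3},{"dx": 0.001,"dy": 0,"dz": 0.12,"yaw": 0,"claw": -0.3},{"dx": 0.001,"dy": 0,"dz": 0.18,"yaw": 0,"claw": -0.3},{"dx": 0.001,"dy": 0,"dz": 0.21,"yaw": 0,"claw": -0.3},{"dx": 0.001,"dy": 0,"dz": 0.212,"yaw": 0,"claw": -0.3},{"dx": 0.001,"dy": 0,"dz": 0.212,"yaw": 0,"claw": -0.3},{"dx": 0.001,"dy": 0,"dz": 0.212,"yaw": 0,"claw": 0.1},{"dx": 0.001,"dy": 0,"dz": 0.212,"yaw": 0,"claw": 0.3},{"dx": 0.001,"dy": 0,"dz": 0.212,"yaw": 0,"claw": 1},{"dx": 0.001,"dy": 0,"dz": 0.212,"yaw": 0,"claw": 1},{"dx": 0.001,"dy": 0,"dz": 0.212,"yaw": 0,"claw": 1},{"dx": 0.001,"dy": 0,"dz": 0.212,"yaw": 0,"claw": 1}]}}

```text
time: 56.9
tool_pos: [0.5199, -0.1328, 0.0286]
tool_rot: [0.001, 0.676, 0.737, 0.0]
contact_force: [-0.7, 0.0, 6.1]
gripper_width: 0.397
grasp_force: 59.8
```

```bash
python3 -c "
from h import *
go((.4766,.1275,.205),95)"
```

```text
dx 0.5256 dy -0.0402 dz -0.3536 yaw -0.0001  h0 94.99 t 56.9 pos [ 0.5199 -0.1328  0.0286]
```

>>> {"fn": "send_rows", "kwargs": {"increments": [{"dx": 0,"dy": 0,"dz": -0.05,"yaw": 0,"claw": 1},{"dx": 0,"dy": 0,"dz": -0.15,"yaw": 0,"claw": 1},{"dx": 0,"dy": 0,"dz": -0.25,"yaw": 0,"claw": 1},{"dx": 0,"dy": 0,"dz": -0.35,"yaw": 0,"claw": 1},{"dx": 0.1,"dy": -0.01,"dz": -0.355,"yaw": 0,"claw": 1},{"dx": 0.2,"dy": -0.02,"dz": -0.355,"yaw": 0,"claw": 1},{"dx": 0.3,"dy": -0.03,"dz": -0.355,"yaw": 0,"claw": 1},{"dx": 0.4,"dy": -0.04,"dz": -0.355,"yaw": 0,"claw": 1},{"dx": 0.49,"dy": -0.04,"dz": -0.355,"yaw": 0,"claw": 1},{"dx": 0.525,"dy": -0.04,"dz": -0.32,"yaw": 0,"claw": 1},{"dx": 0.525,"dy": -0.04,"dz": -0.26,"yaw": 0,"claw": 1},{"dx": 0.525,"dy": -0.04,"dz": -0.21,"yaw": 0,"claw": 1},{"dx": 0.525,"dy": -0.04,"dz": -0.2,"yaw": 0,"claw": 1},{"dx": 0.525,"dy": -0.04,"dz": -0.2,"yaw": 0,"claw": 1},{"dx": 0.525,"dy": -0.04,"dz": -0.2,"yaw": 0,"claw": 1}]}}

```text
time: 58.78
tool_pos: [0.4768, 0.1273, 0.128]
tool_rot: [0.001, 0.676, 0.737, 0.001]
contact_force: [0.6, -0.0, -0.3]
gripper_width: 0.392
grasp_force: 59.8
```

```bash
python3 -c "
from h import *
go((.4767,.1276,.108),95);print(manip.state()['contact_force'])"
```

```text
dx 0.0006 dy -0.0002 dz 0.0400 yaw -0.0005  h0 94.96 t 58.77 pos [0.4768 0.1273 0.128 ]
[ 0.57369316 -0.04585641 -0.2869239 ]
```

>>> {"fn": "send_rows", "kwargs": {"increments": [{"dx": 0.0006,"dy": 0,"dz": 0.016,"yaw": 0,"claw": 1},{"dx": 0.0006,"dy": 0,"dz": 0.024,"yaw": 0,"claw": 1},{"dx": 0.0006,"dy": 0,"dz": 0.032,"yaw": 0,"claw": 1},{"dx": 0.0006,"dy": 0,"dz": 0.04,"yaw": 0,"claw": 1},{"dx": 0.0006,"dy": 0,"dz": 0.04,"yaw": 0,"claw": 1}]}}

```text
time: 59.4
tool_pos: [0.4755, 0.1278, 0.1063]
tool_rot: [-0.0, 0.676, 0.737, -0.0]
contact_force: [-0.6, 0.1, 0.2]
gripper_width: 0.397
grasp_force: 59.8
```

>>> {"fn": "send_rows", "kwargs": {"increments": [{"dx": 0,"dy": 0.0015,"dz": 0.01,"yaw": 0,"claw": 1},{"dx": 0,"dy": 0.0015,"dz": 0.02,"yaw": 0,"claw": 1},{"dx": 0,"dy": 0.0015,"dz": 0.03,"yaw": 0,"claw": 1},{"dx": 0,"dy": 0.0015,"dz": 0.034,"yaw": 0,"claw": 1},{"dx": 0,"dy": 0.0015,"dz": 0.038,"yaw": 0,"claw": 1},{"dx": 0,"dy": 0.0015,"dz": 0.038,"yaw": 0,"claw": 1}]}}

```text
time: 60.15
tool_pos: [0.4767, 0.1279, 0.0879]
tool_rot: [0.0, 0.676, 0.737, 0.0]
contact_force: [0.4, -0.5, 0.1]
gripper_width: 0.392
grasp_force: 59.8
```

>>> {"fn": "send_rows", "kwargs": {"increments": [{"dx": 0,"dy": 0,"dz": 0,"yaw": 0,"claw": 0.1},{"dx": 0,"dy": 0,"dz": 0,"yaw": 0,"claw": -0.1},{"dx": 0,"dy": 0,"dz": 0,"yaw": 0,"claw": -0.1},{"dx": 0,"dy": 0,"dz": -0.03,"yaw": 0,"claw": -0.1},{"dx": 0,"dy": 0,"dz": -0.1,"yaw": 0,"claw": -0.1},{"dx": 0,"dy": 0,"dz": -0.2,"yaw": 0,"claw": -0.2},{"dx": 0,"dy": 0.1,"dz": -0.3,"yaw": 0,"claw": -0.1},{"dx": 0.03,"dy": 0.146,"dz": -0.38,"yaw": 0,"claw": -0.1},{"dx": 0.03,"dy": 0.146,"dz": -0.38,"yaw": 0,"claw": -0.1},{"dx": 0.03,"dy": 0.146,"dz": -0.38,"yaw": 0,"claw": -0.1},{"dx": 0.03,"dy": 0.146,"dz": -0.38,"yaw": 0,"claw": -0.1}]}}

```text
time: 61.52
tool_pos: [0.5467, 0.1489, 0.276]
tool_rot: [-0.001, 0.676, 0.737, -0.001]
contact_force: [-0.8, -0.3, 0.2]
gripper_width: 0.552
grasp_force: 0.0
```

```bash
python3 wv.py .101; python3 -c "
from h import *
c,im=shot('wrist','w13.png')
cv2.imwrite('pics/w13b.png',cv2.resize(im[60:300,110:430],(800,600),interpolation=cv2.INTER_CUBIC))
go((.55,.03,.20),5)"
```

```text
(257.8, 187.7) dia 0.036 1.0325429809871352 [0.5485 0.1346 0.101 ]
(200.0, 187.3) dia 0.0374 1.056347167156167 [0.4778 0.1288 0.101 ]
(315.7, 187.0) dia 0.0369 1.022620921837664 [0.6191 0.1417 0.101 ]
dx -0.2374 dy -0.0141 dz 0.1525 yaw 1.0469  h0 94.97 t 61.62 pos [0.5469 0.1489 0.2762]
```

View pics/w13b.png

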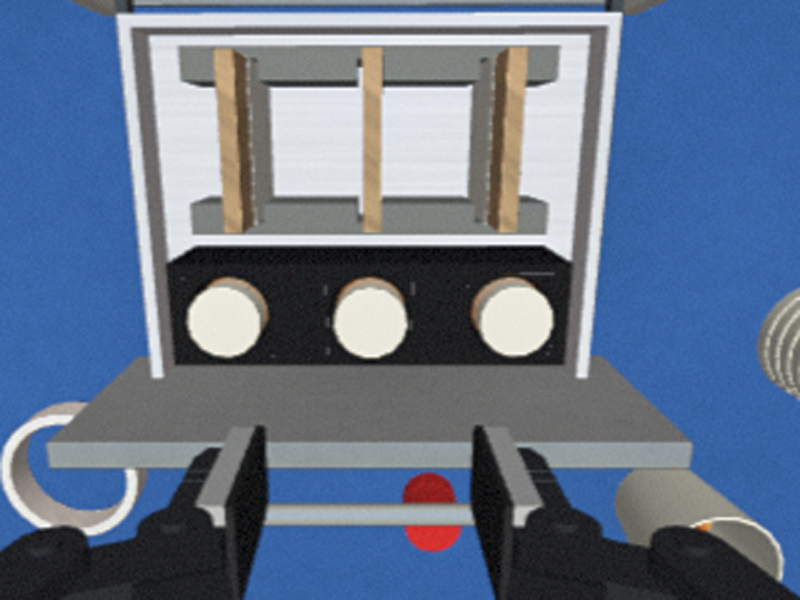

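The last view shows panels standing in all three slots (x 233, 372, 510) and vials seated in all three holes at (228,320), (370,322) and (513,322). Now I go to the handle to close the drawer.

>>> {"fn": "send_rows", "kwargs": {"increments": [{"dx": -0.05,"dy": 0,"dz": 0.0,"yaw": 0.1,"claw": 0.35},{"dx": -0.15,"dy": 0,"dz": 0.0,"yaw": 0.22,"claw": 0.35},{"dx": -0.225,"dy": 0,"dz": 0.0,"yaw": 0.34,"claw": 0.35},{"dx": -0.225,"dy": 0,"dz": 0.05,"yaw": 0.46,"claw": 0.35},{"dx": -0.225,"dy": 0,"dz": 0.1,"yaw": 0.58,"claw": 0.35},{"dx": -0.225,"dy": 0,"dz": 0.11,"yaw": 0.7,"claw": 0.35},{"dx": -0.225,"dy": 0,"dz": 0.11,"yaw": 0.82,"claw": 0.35},{"dx": -0.225,"dy": 0,"dz": 0.11,"yaw": 0.94,"claw": 0.35},{"dx": -0.225,"dy": 0,"dz": 0.11,"yaw": 1.0,"claw": 0.35},{"dx": -0.225,"dy": 0,"dz": 0.11,"yaw": 1.0,"claw": 0.35},{"dx": -0.225,"dy": 0,"dz": 0.11,"yaw": 1.0,"claw": 0.35}]}}

```text
time: 63.0
tool_pos: [0.5574, 0.0371, 0.2224]
tool_rot: [-0.0, 0.997, 0.079, -0.0]
contact_force: [-0.0, -0.1, 0.1]
gripper_width: 0.326
grasp_force: 0.0
```

```bash
python3 -c "
from h import *
go((.557,.0372,.104),5)"
```

```text
dx -0.0007 dy -0.0003 dz 0.2368 yaw 0.0478  h0 9.11 t 63.0 pos [0.5574 0.0371 0.2224]
```

>>> {"fn": "send_rows", "kwargs": {"increments": [{"dx": 0,"dy": 0,"dz": 0.05,"yaw": 0.048,"claw": 0.35},{"dx": 0,"dy": 0,"dz": 0.1,"yaw": 0.048,"claw": 0.35},{"dx": 0,"dy": 0,"dz": 0.14,"yaw": 0.048,"claw": 0.35},{"dx": 0,"dy": 0,"dz": 0.18,"yaw": 0.048,"claw": 0.35},{"dx": 0,"dy": 0,"dz": 0.22,"yaw": 0.048,"claw": 0.35},{"dx": 0,"dy": 0,"dz": 0.236,"yaw": 0.048,"claw": 0.35},{"dx": 0,"dy": 0,"dz": 0.236,"yaw": 0.048,"claw": 0.35},{"dx": 0,"dy": 0,"dz": 0.236,"yaw": 0.048,"claw": 0.6},{"dx": 0,"dy": 0,"dz": 0.236,"yaw": 0.048,"claw": 1},{"dx": 0,"dy": 0,"dz": 0.236,"yaw": 0.048,"claw": 1},{"dx": 0,"dy": 0,"dz": 0.236,"yaw": 0.048,"claw": 1},{"dx": 0,"dy": 0,"dz": 0.236,"yaw": 0.048,"claw": 1}]}}

```text
time: 64.5
tool_pos: [0.5585, 0.0373, 0.106]
tool_rot: [-0.0, 0.999, 0.043, 0.001]
contact_force: [-0.7, 2.5, 5.0]
gripper_width: 0.102
grasp_force: 58.7
```

```bash
python3 -c "
from h import *
s=manip.state();print(s['contact_force'],s['gripper_width'],s['grasp_force'])
go((.5384,.2287,.104),5)"
```

```text
[-0.72592291  2.54093394  4.95526911] 0.10160076094144656 58.72765839099884
dx -0.0073 dy -0.3848 dz 0.0040 yaw -0.0009  h0 4.92 t 64.5 pos [0.5585 0.0373 0.106 ]
```

>>> {"fn": "send_rows", "kwargs": {"increments": [{"dx": 0,"dy": -0.005,"dz": 0,"yaw": 0,"claw": 1},{"dx": 0,"dy": -0.015,"dz": 0,"yaw": 0,"claw": 1},{"dx": 0,"dy": -0.03,"dz": 0,"yaw": 0,"claw": 1},{"dx": -0.001,"dy": -0.05,"dz": 0,"yaw": 0,"claw": 1},{"dx": -0.001,"dy": -0.07,"dz": 0,"yaw": 0,"claw": 1},{"dx": -0.002,"dy": -0.09,"dz": 0,"yaw": 0,"claw": 1},{"dx": -0.002,"dy": -0.11,"dz": 0,"yaw": 0,"claw": 1},{"dx": -0.002,"dy": -0.13,"dz": 0,"yaw": 0,"claw": 1},{"dx": -0.003,"dy": -0.15,"dz": 0,"yaw": 0,"claw": 1},{"dx": -0.003,"dy": -0.17,"dz": 0,"yaw": 0,"claw": 1},{"dx": -0.003,"dy": -0.19,"dz": 0,"yaw": 0,"claw": 1},{"dx": -0.004,"dy": -0.21,"dz": 0,"yaw": 0,"claw": 1},{"dx": -0.004,"dy": -0.23,"dz": 0,"yaw": 0,"claw": 1},{"dx": -0.004,"dy": -0.25,"dz": 0,"yaw": 0,"claw": 1},{"dx": -0.005,"dy": -0.27,"dz": 0,"yaw": 0,"claw": 1},{"dx": -0.005,"dy": -0.29,"dz": 0,"yaw": 0,"claw": 1},{"dx": -0.005,"dy": -0.31,"dz": 0,"yaw": 0,"claw": 1},{"dx": -0.006,"dy": -0.325,"dz": 0,"yaw": 0,"claw": 1},{"dx": -0.006,"dy": -0.335,"dz": 0,"yaw": 0,"claw": 1},{"dx": -0.006,"dy": -0.335,"dz": 0,"yaw": 0,"claw": 1}]}}

```text
time: 67.0
tool_pos: [0.5437, 0.205, 0.1061]
tool_rot: [-0.001, 0.999, 0.043, 0.005]
contact_force: [11.7, 1.6, 0.9]
gripper_width: 0.102
grasp_force: 58.6
```

```bash
python3 -c "
from h import *
go((.5384,.2367,.106),5);print(manip.state()['contact_force'])"
```

```text
dx -0.0051 dy -0.0642 dz 0.0002 yaw -0.0008  h0 4.93 t 67.0 pos [0.5437 0.205  0.1061]
[11.73800306  1.61107354  0.91917354]
```

>>> {"fn": "send_rows", "kwargs": {"increments": [{"dx": 0.003,"dy": -0.01,"dz": 0,"yaw": 0,"claw": 1},{"dx": 0.003,"dy": -0.022,"dz": 0,"yaw": 0,"claw": 1},{"dx": 0.003,"dy": -0.034,"dz": 0,"yaw": 0,"claw": 1},{"dx": 0.003,"dy": -0.044,"dz": 0,"yaw": 0,"claw": 1},{"dx": 0.003,"dy": -0.051,"dz": 0,"yaw": 0,"claw": 1},{"dx": 0.003,"dy": -0.056,"dz": 0,"yaw": 0,"claw": 1},{"dx": 0.003,"dy": -0.06,"dz": 0,"yaw": 0,"claw": 1},{"dx": 0.003,"dy": -0.06,"dz": 0,"yaw": 0,"claw": 1}]}}

```text
time: 68.0
tool_pos: [0.5411, 0.2344, 0.106]
tool_rot: [-0.0, 0.999, 0.043, 0.002]
contact_force: [5.1, -1.0, 4.2]
gripper_width: 0.104
grasp_force: 59.2
```

>>> {"fn": "send_rows", "kwargs": {"increments": [{"dx": 0.002,"dy": -0.004,"dz": 0,"yaw": 0,"claw": 1},{"dx": 0.002,"dy": -0.007,"dz": 0,"yaw": 0,"claw": 1},{"dx": 0.002,"dy": -0.01,"dz": 0,"yaw": 0,"claw": 1},{"dx": 0.002,"dy": -0.01,"dz": 0,"yaw": 0,"claw": 1}]}}

```text
time: 68.5
tool_pos: [0.5409, 0.2365, 0.106]
tool_rot: [0.003, 0.999, 0.043, 0.001]
contact_force: [0.8, -11.0, 8.6]
gripper_width: 0.101
grasp_force: 59.7
```

>>> {"fn": "send_rows", "kwargs": {"increments": [{"dx": 0,"dy": 0,"dz": 0,"yaw": 0,"claw": 0.5},{"dx": 0,"dy": 0.003,"dz": 0,"yaw": 0,"claw": 0.35},{"dx": 0,"dy": 0.003,"dz": 0,"yaw": 0,"claw": 0.35},{"dx": 0,"dy": 0.003,"dz": -0.04,"yaw": 0,"claw": 0.35},{"dx": 0,"dy": 0.003,"dz": -0.1,"yaw": 0,"claw": 0.35},{"dx": 0,"dy": 0.003,"dz": -0.2,"yaw": 0,"claw": 1},{"dx": 0,"dy": 0.003,"dz": -0.26,"yaw": 0,"claw": 1},{"dx": -0.1,"dy": -0.1,"dz": -0.26,"yaw": 0,"claw": 1},{"dx": -0.105,"dy": -0.183,"dz": -0.26,"yaw": 0,"claw": 1},{"dx": -0.105,"dy": -0.183,"dz": -0.26,"yaw": 0,"claw": 1},{"dx": -0.105,"dy": -0.183,"dz": -0.26,"yaw": 0,"claw": 1},{"dx": -0.105,"dy": -0.183,"dz": -0.26,"yaw": 0,"claw": 1},{"dx": -0.105,"dy": -0.183,"dz": -0.26,"yaw": 0,"claw": 1}]}}

```text
time: 70.12
tool_pos: [0.4803, 0.3247, 0.2349]
tool_rot: [-0.0, 0.999, 0.042, -0.0]
contact_force: [0.3, 1.2, 0.8]
gripper_width: 0.001
grasp_force: 0.0
```

```bash
python3 -c "
from h import *
c,im=shot('wrist','w14.png')
m=cv2.inRange(cv2.cvtColor(im,cv2.COLOR_BGR2HSV),(0,0,150),(60,70,255))
# button and housing/front-plate edge: project the expected points and report their surroundings
for P in((.4805,.323,.174),(.54,.2715,.14),(.54,.2365,.12)): print(P,proj(c,np.array(P)).round(0))
print('row 60 grey',im[60,60:330:6].mean(1).astype(int).tolist())
ct,t=shot('top','t14.png'); ts=cv2.inRange(cv2.cvtColor(t,cv2.COLOR_BGR2HSV),(0,0,120),(180,60,255))
print('start-vs-now handle columns', t[190,180:215].mean(1).astype(int).tolist(), cv2.imread('pics/top0.png')[190,180:215].mean(1).astype(int).tolist())
go((.4805,.323,.18),5); print(manip.state()['gripper_width'])"
```

```text
(0.4805, 0.323, 0.174) [259. 208.]
(0.54, 0.2715, 0.14) [324. 135.]
(0.54, 0.2365, 0.12) [356. 137.]
row 60 grey [179, 182, 19, 26, 188, 182, 34, 28, 187, 183, 184, 183, 188, 188, 183, 185, 187, 186, 189, 184, 187, 185, 189, 185, 185, 185, 185, 20, 28, 28, 84, 90, 88, 89, 86, 84, 65, 29, 21, 189, 192, 184, 187, 120, 121]
start-vs-now handle columns [90, 87, 144, 144, 146, 131, 75, 61, 59, 61, 54, 62, 57, 69, 92, 97, 94, 127, 170, 152, 115, 91, 99, 97, 96, 95, 94, 97, 91, 95, 96, 95, 95, 90, 95] [85, 24, 8, 95, 157, 135, 135, 123, 80, 56, 55, 51, 54, 58, 50, 68, 84, 94, 90, 123, 160, 148, 115, 86, 93, 89, 89, 88, 88, 90, 89, 87, 85, 90, 88]
dx 0.0004 dy 0.0038 dz 0.1096 yaw -0.0018  h0 4.85 t 70.22 pos [0.4802 0.3249 0.2348]
0.0002920833007192179
```

>>> {"fn": "send_rows", "kwargs": {"increments": [{"dx": 0,"dy": 0.002,"dz": 0.05,"yaw": 0,"claw": 1},{"dx": 0,"dy": 0.002,"dz": 0.1,"yaw": 0,"claw": 1},{"dx": 0,"dy": 0.002,"dz": 0.115,"yaw": 0,"claw": 1},{"dx": 0,"dy": 0.002,"dz": 0.122,"yaw": 0,"claw": 1},{"dx": 0,"dy": 0.002,"dz": 0.126,"yaw": 0,"claw": 1},{"dx": 0,"dy": 0.002,"dz": 0.126,"yaw": 0,"claw": 1}]}}

```text
time: 70.97
tool_pos: [0.4806, 0.3246, 0.174]
tool_rot: [-0.0, 0.999, 0.043, 0.001]
contact_force: [-2.9, -2.2, 5.8]
gripper_width: -0.001
grasp_force: 3.0
```

>>> {"fn": "send_rows", "kwargs": {"increments": [{"dx": 0,"dy": 0,"dz": 0.004,"yaw": 0,"claw": 1},{"dx": 0,"dy": 0,"dz": 0.008,"yaw": 0,"claw": 1},{"dx": 0,"dy": 0,"dz": 0.011,"yaw": 0,"claw": 1},{"dx": 0,"dy": 0,"dz": 0.011,"yaw": 0,"claw": 1}]}}

```text
time: 71.47
tool_pos: [0.4807, 0.3248, 0.1737]
tool_rot: [-0.0, 0.999, 0.043, 0.001]
contact_force: [-13.5, -7.7, 25.3]
gripper_width: -0.001
grasp_force: 12.6
```

>>> {"fn": "send_rows", "kwargs": {"increments": [{"dx": 0,"dy": 0,"dz": -0.05,"yaw": 0,"claw": 1},{"dx": 0,"dy": 0,"dz": -0.12,"yaw": 0,"claw": 1},{"dx": 0,"dy": 0,"dz": -0.12,"yaw": 0,"claw": 1},{"dx": 0,"dy": 0,"dz": -0.12,"yaw": 0,"claw": 1}]}}

```text
time: 71.97
tool_pos: [0.4799, 0.3245, 0.226]
tool_rot: [-0.0, 0.999, 0.043, 0.0]
contact_force: [-0.1, -0.3, -0.2]
gripper_width: -0.001
grasp_force: 0.0
```

```bash
cat > b.py <<'E'
from h import *
import pickle
def button(im,c,hint,r=14):
    x0,y0=int(hint[0]),int(hint[1]); g=cv2.cvtColor(im,cv2.COLOR_BGR2HSV)
    m=cv2.inRange(g,(0,0,110),(180,90,255)); n,l,st,ce=cv2.connectedComponentsWithStats(m)
    i=l[y0,x0]; print('area',st[i],ce[i].round(1)); return ce[i]
cw,im=shot('wrist','w15.png'); ct,cs=cam('top'),cam('side')
pw=button(im,cw,proj(cw,np.array([.4805,.323,.176])))
pt=button(cv2.imread('pics/top0.png'),ct,(163,219))
ps=button(cv2.imread('pics/side0.png'),cs,(185,135))
c3=pickle.load(open('c3.pkl','rb')); p3=button(cv2.imread('pics/w3.png'),c3,(68,211))
for n,a,p,b,q in(('top-side',ct,pt,cs,ps),('wrist-w3',cw,pw,c3,p3),('wrist-side',cw,pw,cs,ps),('w3-side',c3,p3,cs,ps)):
    P,e=two(a,p,b,q); print(n,P.round(4),round(e,4))
print(onz(cw,pw,.174),onz(cw,pw,.18)); go((.48,.323,.2),5)
E
python3 b.py
```

```text
area [238 196  36  33 949] [255.6 212.3]
area [   69   149   122   112 10650] [126.7 206.5]
area [   51     0   461   323 79188] [322.6 102.2]
area [    0     0   156   285 28341] [ 65.4 162.8]
top-side [0.6183 0.1987 0.371 ] 0.3829
wrist-w3 [0.5114 0.3217 0.1917] 0.0483
wrist-side [0.6566 0.2062 0.337 ] 0.3317
w3-side [0.6262 0.0342 0.4387] 0.1751
[0.47955654 0.32582055 0.174     ] [0.48179027 0.32597989 0.18      ]
dx 0.0009 dy 0.0027 dz 0.0501 yaw -0.0010  h0 4.91 t 72.03 pos [0.4795 0.3243 0.2251]
```

```bash
cat > b2.py <<'E'
from h import *
import pickle
def button(im,hint,r):
    x,y=int(hint[0]),int(hint[1]); g=cv2.cvtColor(im,cv2.COLOR_BGR2GRAY)[y-r:y+r+1,x-r:x+r+1]
    # dark ring filled: the white component not touching the window's border
    th,m=cv2.threshold(cv2.resize(g,None,fx=4,fy=4,interpolation=cv2.INTER_CUBIC),0,255,cv2.THRESH_OTSU)
    n,l,st,ce=cv2.connectedComponentsWithStats(m); h=m.shape[0]
    ok=[i for i in range(1,n) if st[i][0]>0 and st[i][1]>0 and st[i][0]+st[i][2]<h and st[i][1]+st[i][3]<h and st[i][4]>100]
    i=max(ok,key=lambda i:st[i][4]); p=(x-r+(st[i][0]+st[i][2]/2)/4-.5,y-r+(st[i][1]+st[i][3]/2)/4-.5)
    print(np.round(p,1),(st[i][2:]/4).round(1)); return p
cw,im=shot('wrist'); ct,cs=cam('top'),cam('side'); c3=pickle.load(open('c3.pkl','rb'))
pw=button(im,(256,211),26); pt=button(cv2.imread('pics/top0.png'),(164,219),8)
ps=button(cv2.imread('pics/side0.png'),(185,136),9); p3=button(cv2.imread('pics/w3.png'),(72,210),22)
for n,a,p,b,q in(('top-side',ct,pt,cs,ps),('wrist-w3',cw,pw,c3,p3),('wrist-side',cw,pw,cs,ps),('w3-side',c3,p3,cs,ps)):
    P,e=two(a,p,b,q); print(n,P.round(4),round(e,4))
E
python3 b2.py
```

```text
[255.5 211.8] [  36.   33. 3785.]
[163.5 219.2] [  9.5   9.5 291.8]Traceback (most recent call last):
  File "b2.py", line 13, in <module>
    ps=button(cv2.imread('pics/side0.png'),(185,136),9); p3=button(cv2.imread('pics/w3.png'),(72,210),22)
  File "b2.py", line 9, in button
    i=max(ok,key=lambda i:st[i][4]); p=(x-r+(st[i][0]+st[i][2]/2)/4-.5,y-r+(st[i][1]+st[i][3]/2)/4-.5)
ValueError: max() iterable argument is empty
```

```bash
sed -i 's/^ps=.*/p3=button(cv2.imread("pics\/w3.png"),(72,210),22)/; s/^for n,a.*/for n,a,p,b,q in(("wrist-w3",cw,pw,c3,p3),("wrist-top",cw,pw,ct,pt),("top-w3",ct,pt,c3,p3)):/' b2.py; python3 b2.py
```

```text
[255.1 211.6] [  36.2   33.2 3807. ]
[163.5 219.2] [  9.5   9.5 291.8]Traceback (most recent call last):
  File "b2.py", line 13, in <module>
    p3=button(cv2.imread("pics/w3.png"),(72,210),22)
  File "b2.py", line 9, in button
    i=max(ok,key=lambda i:st[i][4]); p=(x-r+(st[i][0]+st[i][2]/2)/4-.5,y-r+(st[i][1]+st[i][3]/2)/4-.5)
ValueError: max() iterable argument is empty
```

```bash
sed -i 's/^p3=.*/c3=pickle.load(open("c6.pkl","rb")); p3=button(cv2.imread("pics\/w6.png"),(192,39),24)/' b2.py; python3 b2.py
```

```text
[255.1 211.6] [  36.2   33.2 3810.5]
[163.5 219.2] [  9.5   9.5 291.8]
[188.6  35.2] [  30.8   34.  3228. ]
wrist-w3 [0.4805 0.3261 0.1769] 0.0008
wrist-top [0.4793 0.3258 0.1727] 0.0
top-w3 [0.4793 0.3265 0.1727] 0.0015
```

```bash
python3 -c "
from h import *
go((.4803,.326,.177),5)"
```

```text
dx 0.0025 dy -0.0036 dz 0.0953 yaw -0.0010  h0 4.91 t 72.17 pos [0.4793 0.3242 0.2246]
```

>>> {"fn": "send_rows", "kwargs": {"increments": [{"dx": 0.002,"dy": -0.003,"dz": 0.05,"yaw": 0,"claw": 1},{"dx": 0.002,"dy": -0.003,"dz": 0.085,"yaw": 0,"claw": 1},{"dx": 0.002,"dy": -0.003,"dz": 0.095,"yaw": 0,"claw": 1},{"dx": 0.002,"dy": -0.003,"dz": 0.095,"yaw": 0,"claw": 1},{"dx": 0.002,"dy": -0.003,"dz": 0.095,"yaw": 0,"claw": 1}]}}

```text
time: 72.8
tool_pos: [0.4812, 0.3263, 0.1798]
tool_rot: [-0.0, 0.999, 0.043, 0.001]
contact_force: [-1.0, -1.1, 1.7]
gripper_width: 0.003
grasp_force: 0.7
```

Contact begins at 0.180 and the earlier press bottomed at 0.174, so the full 6 mm travel was made. I'll press once more, well centred.

>>> {"fn": "send_rows", "kwargs": {"increments": [{"dx": 0,"dy": 0,"dz": 0.006,"yaw": 0,"claw": 1},{"dx": 0,"dy": 0,"dz": 0.012,"yaw": 0,"claw": 1},{"dx": 0,"dy": 0,"dz": 0.018,"yaw": 0,"claw": 1},{"dx": 0,"dy": 0,"dz": 0.022,"yaw": 0,"claw": 1},{"dx": 0,"dy": 0,"dz": 0.022,"yaw": 0,"claw": 1}]}}

```text
time: 73.42
tool_pos: [0.4816, 0.3265, 0.1737]
tool_rot: [-0.0, 0.999, 0.043, 0.001]
contact_force: [-10.0, -5.6, 23.3]
gripper_width: 0.002
grasp_force: 11.6
```

>>> {"fn": "send_rows", "kwargs": {"increments": [{"dx": 0,"dy": 0,"dz": -0.05,"yaw": 0,"claw": 1},{"dx": 0,"dy": 0,"dz": -0.15,"yaw": 0,"claw": 1},{"dx": 0,"dy": 0,"dz": -0.25,"yaw": 0,"claw": 1},{"dx": 0,"dy": 0.2,"dz": -0.3,"yaw": 0,"claw": 1},{"dx": 0,"dy": 0.4,"dz": -0.3,"yaw": 0,"claw": 1},{"dx": 0,"dy": 0.6,"dz": -0.3,"yaw": 0,"claw": 1},{"dx": 0,"dy": 0.6,"dz": -0.3,"yaw": 0,"claw": 1},{"dx": 0,"dy": 0.6,"dz": -0.3,"yaw": 0,"claw": 1},{"dx": 0,"dy": 0.6,"dz": -0.3,"yaw": 0,"claw": 1}]}}

```text
time: 74.55
tool_pos: [0.5066, 0.0242, 0.3173]
tool_rot: [0.0, 0.999, 0.04, -0.0]
contact_force: [-0.1, 0.6, 1.1]
gripper_width: -0.002
grasp_force: 0.0
```

```bash
python3 -c "
from h import *
ct,t=shot('top','t16.png'); print(t[190,180:215].mean(1).astype(int).tolist())
cs,s=shot('side','s16.png'); a=cv2.imread('pics/side0.png')
go((.48,.1,.3),5)"
```

```text
[86, 81, 142, 140, 139, 128, 66, 58, 56, 55, 54, 57, 54, 65, 87, 90, 91, 125, 162, 151, 110, 84, 94, 97, 90, 89, 93, 92, 91, 90, 91, 93, 92, 87, 93]
dx -0.0403 dy -0.1498 dz 0.0347 yaw -0.0017  h0 4.85 t 74.65 pos [0.5064 0.0271 0.3173]
```

The drawer is still shut and the button was pressed. Handing in.

```bash
python3 -c "
from plant import manip
print(manip.job_done())"
```

```text
the job is handed in; nothing more can be done
None
```

The job is handed in: all three panels stand in the drawer's slots and all three vials (one was knocked aside and found again) sit in the block's holes. The drawer is shut, and the start button was pressed to its stop with it shut (twice, the second to be sure).

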